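# Sort mirror blanks by drag on a test plate

## Task

The tall feedthrough is in the way on the grey test plate: stand it upright on the foam pad without letting it tip over. Sort the three look-alike blanks by how they drag as you slide them across the plate: slide every one with a rough, draggy underside up to the yellow bar, and every smooth-sliding polished one up to the blue bar. Keep the blanks down on the plate, do not lift them.

Things in the scene. Friction and masses are not known exactly. Their poses are not given: they have to be found in the camera images.
- plate: grey test plate, 200 (x) x 240 (y) x 12 mm, fixed; origin: centre of its underside. Its long side (y) lies roughly left-right. The bars run along y, centred 90 mm either side of the middle; the blanks stand in a row along y, about 75 mm apart, near the middle line, and are to be slid along x.
- yellow_bar: yellow bar where rough blanks belong (friction 0.56 to 0.75; pushed sideways unpressed they drag with 3.8 to 6.8 N): 14 mm wide (its x), 230 mm long (its y), 8 mm high, fixed along a long edge of the plate, far or near, which varies. Origin: centre of its underside, on the plate's top. A blank squarely touching it has its middle 39 mm from the bar's centre line.
- blue_bar: blue bar where polished blanks belong (friction 0.07 to 0.1; pushed sideways unpressed they drag with 0.4 to 0.9 N): 14 mm wide (its x), 230 mm long (its y), 8 mm high, fixed along a long edge of the plate, far or near, which varies. Origin: centre of its underside, on the plate's top. A blank squarely touching it has its middle 39 mm from the bar's centre line.
- block_a_mid (a point): a blank: 64 x 64 x 10 mm amber glass tile with a 48 x 48 x 34 mm steel piece cemented on it (total height 45 mm, plus a 2 mm screw head); all three look alike, named in no particular order. Point: on its axis, 22.5 mm above its underside; z up, x and y square to its sides. 0.7 to 0.92 kg. Push it at or below this height, or it may rock.
- block_b_mid (a point): a blank: 64 x 64 x 10 mm amber glass tile with a 48 x 48 x 34 mm steel piece cemented on it (total height 45 mm, plus a 2 mm screw head); all three look alike, named in no particular order. Point: on its axis, 22.5 mm above its underside; z up, x and y square to its sides. 0.7 to 0.92 kg. Push it at or below this height, or it may rock.
- block_c_mid (a point): a blank: 64 x 64 x 10 mm amber glass tile with a 48 x 48 x 34 mm steel piece cemented on it (total height 45 mm, plus a 2 mm screw head); all three look alike, named in no particular order. Point: on its axis, 22.5 mm above its underside; z up, x and y square to its sides. 0.7 to 0.92 kg. Push it at or below this height, or it may rock.
- feedthrough_mid (a point): tall top-heavy metal feedthrough standing on the plate between the blanks and the near bar, in the way. 96 mm tall: shank 24 mm across up to 62 mm, yellow collar 21 mm across up to 82 mm, then three thin pins. Point: on its axis, 48 mm above the flat foot; z points to the pins. 0.12 kg, centre of mass 55 mm above the foot; topples at 12 degrees.
- foam_pad: white foam pad, 50 (x) x 70 (y) x 12 mm, firm, fixed to the worktop to the right; origin: centre of its underside, top 12 mm above.
Not all that is in view belongs to the job. Of the things like the part that bears feedthrough_mid, leave any that is black; of the rest the larger one is meant.

How it is judged:
By the outcome, as a careful person would: the job done as asked, in the order asked, and still so for the second after the job is handed in, with the robot touching nothing.
It also fails if it takes over 69 s, if anything falls off the work surface, if the arm or the gripper's body presses on something with over 40 N, if the wrist force passes 120 N, or if a joint passes its speed limit or range.

## Robot

A 6-joint arm with a two-finger parallel gripper is mounted at the origin on a cart in front of the work surface, level with it; the furniture and walls round the work are solid. World frame = base frame: x ahead of the robot, y to its left, z up, the work surface at z = 0. Lengths are in m, angles in rad, forces in N, time in s.
With the tool pointing down it reaches from about 0.425 to 0.95 m from the base axis. Payload 3.5 kg.
Tool frame: the origin (TCP) lies on the centre line of the jaws, within the pads' length; the fingertips stand 25 mm ahead of it and the grasp point (between the pads) lies 6 mm ahead of it; y points along the fingers, z is the direction in which the jaws open and shut, and the axes are right-handed (so a half turn about y gives the same grasp; the last joint's range is limited). The gripper opens to 85 mm and grips with 20 to 120 N. Pads are 22 mm wide; open, the fingers measure 114 mm over their backs; the gripper's body (76 mm by 85 mm) begins 54 mm behind the grasp point. The pads swing forward as they close: fully open they stand 13 mm farther back than shut.
Start: joints at [0.984, 0.286, 1.577, -0, 1.279, -0.15], TCP at [0.286, 0.612, 0.256] pointing down, gripper open.
Joint ranges: [-2.77, 2.77], [-0.9, 2.22], [0.21, 2.48], [-1.53, 4.67], [0.24, 2.81], [-2.84, 2.84]. Speed limits (rad/s): [2.79, 2.79, 3.14, 3.14, 3.14, 3.14].

## Interface

Orientations are given as a unit quaternion [x, y, z, w].
In Python, from plant import ctrl gives the robot as it stands.
- The arm moves only by the tool arm_command, never from a script. Its argument "steps" is a list of rows, each an object with "hand": the opening, from 0 (shut) to 1 (fully open); "travel": the shift along the tool's x, y, z in units of 0.3 m (1.0 is 0.3 m), a list of three; "rotation": the turn, a rotation vector about the tool's x, y, z in units of 30 degrees (1.0 is 30 degrees), a list of three. A call has 1 to 20 rows; each row shifts and turns the pose as measured when the row begins, along the tool's axes as they then stand; what a row does not reach is not made up. A row lasts 1/8 s, in which the tool goes at most 62.5 mm and 10.7 degrees, less where a joint would pass 70% of its speed; a pose out of reach is approached as far as the arm can. A call with a number of a shift or a turn outside -1 to 1 is refused whole. A call with a gripper value outside its range is refused whole. The fingers move at their own pace and stop on an object; "grip_force" is the grip in N (left out, the last holds). Time passes only in rows, so rows that do not move let the fingers close. It gives the time, the measured TCP pose, the force and the opening at its end, in the units of the state.
- ctrl.get_state(): the state, without advancing time (a new reading comes with each control period).
- ctrl.read_camera(name): name is "scene" or "top" or "wrist"; returns (picture, depth): 420x560x3 uint8, blue, green, red; 420x560 float32, m along the optical axis (not along the pixel's ray), 0 where there is no reading.
- ctrl.camera_params(name): a dict with "fx", "fy", "cx", "cy" (pixels), "distortion" ([k1, k2, p1, p2, k3] as OpenCV has them; the pictures are not rectified), "extrinsics" (4x4, takes a point from camera to world coordinates); the wrist camera has in their place "tool_from_camera" (4x4, takes a point from camera to tool coordinates, whose origin is the TCP and whose axes are the tool frame's). Camera axes: x right, y down, z forward; pixel columns grow to the right and rows downward; lengths in m; the calibration is good to about 2 mm. A picture is of the moment at which its call begins: read the wrist's pose just before it. camera_params takes no time and is no camera call.
- ctrl.sign_off(): hands the job in, once; it reports no verdict.
Trained networks look in the newest picture that a camera, given by its name, has taken for a name from the list of things; names that differ only in an ending like _2 or _b are one class to them, and where a whole thing is asked for, a point or a joint stands for the part that bears it (a point fixed in the world has none). Each returns a list of dicts, best first, with "score" (0 to 1); they miss things now and then, are a little off and sometimes report something else, mostly with a low value. They report only what shows in the picture. A call takes as long as a camera call. They do not tell look-alikes from the thing itself.
- ctrl.masks_of(camera, thing): "region" (420x560 bool, what is visible of it) and "at" ([column, row] in pixels, amid what is visible of it).
The state is a dict: "time": time; "qpos": joint angles; "dq": joint speeds; "joint_efforts": joint torques, N m; "eef_pos": TCP position; "tcp_rot": TCP orientation; "contact_force": force on the tool from outside, world axes, zero at the start; "wrist_torque": the same for the moment, N m; "opening": opening from 0.0 (shut) to 1.0 (fully open).
Only numpy, scipy, OpenCV 4.12 (cv2) and the standard library are available. Lean on these libraries where they do the work, as an engineer would, in place of code of your own. Each camera call takes 0.05 s, during which the arm holds its last target.

## Working session

There is one attempt and no reset: what is moved stays moved. The work goes in short steps, Python scripts to look and compute and a tool call to move; the robot and the scene stay as the last step left them, time stands still between calls to the robot, and variables do not carry over. Pictures are saved under pics/ and viewed, and the job is handed in when it is done.

Besides the shell and the picture viewer there is one more tool, called after "Request:" as a command line: name --argument value ..., lists and objects as JSON in quotes. arm_command: Moves the arm, as the interface text tells. Shifts and turns lie within -1 to 1; 1 stands for 0.3 m of shift or 30 degrees of turn. Its arguments: {"type":"object","properties":{"steps":{"type":"array","items":{"type":"object","properties":{"hand":{"type":"number"},"travel":{"type":"array","items":{"type":"number","minimum":-1,"maximum":1}},"rotation":{"type":"array","items":{"type":"number","minimum":-1,"maximum":1}}}}},"grip_force":{"type":"number"}},"required":["steps"]}

```bash
ls; mkdir -p pics
python3 - <<'E'
from plant import ctrl
import cv2,numpy as np
print(ctrl.get_state())
for n in ["scene","top","wrist"]:
    im,d=ctrl.read_camera(n); cv2.imwrite(f"pics/{n}0.png",im); np.save(f"{n}0d.npy",d)
    print(n,ctrl.camera_params(n))
print(ctrl.get_state()['time'])
E
```

```text
pics
{'time': 0.0, 'qpos': array([ 9.83990920e-01,  2.87177538e-01,  1.57813242e+00, -4.26406410e-06,
        1.27861861e+00, -1.49989732e-01]), 'dq': array([ 0.00109959, -0.00043351, -0.00040555,  0.00178981,  0.00063141,
       -0.00103694]), 'joint_efforts': array([-1.71720940e-04, -4.05977619e+01, -2.92630237e+01, -6.41559927e-05,
        5.81781613e-03,  1.03426319e-05]), 'eef_pos': array([0.28520323, 0.61114232, 0.25496334]), 'tcp_rot': array([ 0.69107912, -0.15350829,  0.15291616, -0.68953716]), 'contact_force': array([-0.35117974,  0.32016371,  0.30062161]), 'wrist_torque': array([-0.01590967, -0.01091097,  0.03166546]), 'opening': 0.99912402401995}
scene {'fx': 461.70827884680955, 'fy': 461.70827884680955, 'cx': 282.6240942690374, 'cy': 212.58356497581005, 'distortion': array([-0.06581849,  0.        ,  0.        ,  0.        ,  0.        ]), 'extrinsics': array([[ 0.76006488, -0.3163828 ,  0.56762955, -0.131812  ],
       [-0.64944988, -0.40035662,  0.64647461, -0.61601691],
       [ 0.0227208 , -0.86000959, -0.50977177,  0.56779382],
       [ 0.        ,  0.        ,  0.  
[... 430 characters left out ...]
4939e-01, -9.79122747e-01,
         1.46652032e+00],
       [ 0.00000000e+00,  0.00000000e+00,  0.00000000e+00,
         1.00000000e+00]])}
wrist {'fx': 308.0475680106796, 'fy': 308.0475680106796, 'cx': 275.3677085736152, 'cy': 204.944153837589, 'distortion': array([-0.02669119,  0.        ,  0.        ,  0.        ,  0.        ]), 'tool_from_camera': array([[ 5.71473781e-04,  9.54366837e-01,  2.98636258e-01,
        -7.68493462e-02],
       [-6.21437094e-04, -2.98635910e-01,  9.54366914e-01,
        -1.17887909e-01],
       [ 9.99999644e-01, -7.30979317e-04,  4.22416361e-04,
         9.70343084e-04],
       [ 0.00000000e+00,  0.00000000e+00,  0.00000000e+00,
         1.00000000e+00]])}
0.15
```

View pics/scene0.png

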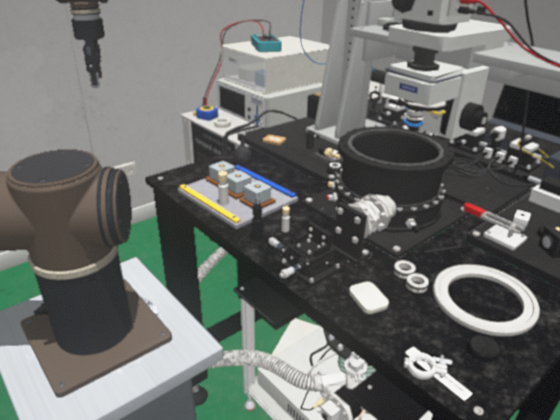

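View pics/top0.png

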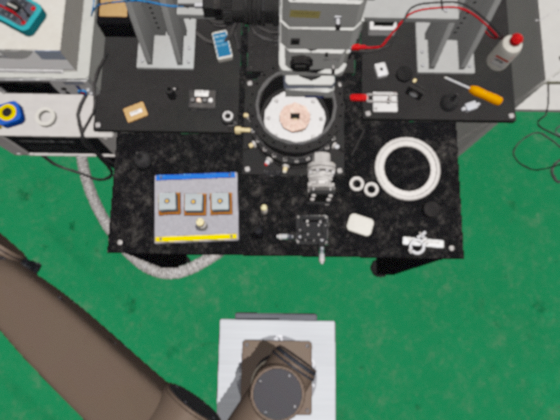

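View pics/wrist0.png

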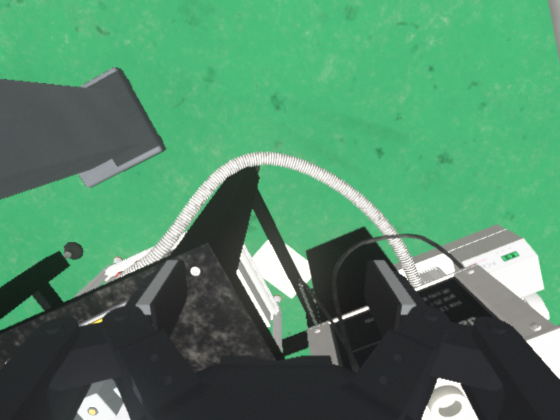

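Scene and top views show the plate with the blue bar on the far side (top row about 177) and the yellow bar near (row about 238). Three blanks sit at (168,201), (194,203) and (221,202), the feedthrough at (201,224), and the foam pad at (360,225). Now I'll measure them.

```bash
cat > h.py <<'E'
import numpy as np,cv2
from scipy.spatial.transform import Rotation as R
from plant import ctrl
def cloud(n,d,ext=None):
    p=ctrl.camera_params(n); K=np.array([[p['fx'],0,p['cx']],[0,p['fy'],p['cy']],[0,0,1]])
    h,w=d.shape; u,v=np.meshgrid(np.arange(w),np.arange(h))
    n2=cv2.undistortPoints(np.stack([u,v],-1).reshape(-1,1,2).astype(np.float64),K,p['distortion']).reshape(h,w,2)
    P=np.concatenate([n2*d[...,None],d[...,None]],-1)
    E=p['extrinsics'] if ext is None else ext
    return P@E[:3,:3].T+E[:3,3]
def wrist_ext(s):
    p=ctrl.camera_params('wrist'); T=np.eye(4); T[:3,:3]=R.from_quat(s['tcp_rot']).as_matrix(); T[:3,3]=s['eef_pos']
    return T@p['tool_from_camera']
E
python3 - <<'E'
from h import *
for cam in ["top","scene"]:
    im,d=ctrl.read_camera(cam); C=cloud(cam,d)
    for t in ["plate","yellow_bar","blue_bar","block_a_mid","feedthrough_mid","foam_pad"]:
        for m in ctrl.masks_of(cam,t):
            r=m['region']&(d>0); P=C[r]
            if len(P)<3: print(cam,t,'few',m['at']);continue
            zt=np.percentile(P[:,2],90); top=P[P[:,2]>zt-0.006]
            print(cam,t,round(m['score'],2),np.round(m['at']),len(P),'med',np.round(np.median(P,0),3),'lo',np.round(np.percentile(P,3,axis=0),3),'hi',np.round(np.percentile(P,97,axis=0),3),'topmean',np.round(top.mean(0),3))
            if t in("plate","yellow_bar","blue_bar","foam_pad"): 
                rc=cv2.minAreaRect((P[:,:2]*1000).astype(np.float32)); print('   rect',np.round(rc[0],1),np.round(rc[1],1),round(rc[2],1))
print(ctrl.get_state()['time'])
E
```

```text
top plate 0.9 [197. 218.] 2966 med [0.437 0.231 0.01 ] lo [0.385 0.12  0.004] hi [0.545 0.351 0.018] topmean [0.459 0.231 0.013]
   rect [461.4 237.4] [175.6 246.4] 3.2
top yellow_bar 0.77 [197. 234.] 397 med [0.374 0.228 0.018] lo [0.365 0.123 0.012] hi [0.385 0.336 0.024] topmean [0.375 0.226 0.02 ]
   rect [374.7 230.7] [ 15.1 227. ] 3.6
top blue_bar 0.59 [194. 176.] 379 med [0.554 0.239 0.018] lo [0.544 0.136 0.012] hi [0.564 0.341 0.024] topmean [0.554 0.24  0.02 ]
   rect [553.8 240.6] [ 16.1 224. ] 3.5
top block_a_mid 0.7 [169. 203.] 516 med [0.465 0.307 0.051] lo [0.44  0.282 0.014] hi [0.498 0.338 0.06 ] topmean [0.471 0.312 0.056]
top feedthrough_mid 0.45 [258. 232.] 70 med [0.382 0.053 0.076] lo [0.376 0.043 0.018] hi [0.393 0.063 0.088] topmean [0.386 0.054 0.084]
top feedthrough_mid 0.41 [198. 222.] 78 med [0.402 0.209 0.087] lo [0.396 0.201 0.033] hi [0.413 0.218 0.097] topmean [0.406 0.211 0.093]
top foam_pad 0.66 [362. 225.] 390 med [ 0.42  -0.235  0.011] lo [ 0.396 -0.266  0.004] hi [ 0.445 -0.204  0.016] topmean [ 0.42  -0.235  0.012]
   rect [ 421.  -234.8] [68.9 4
[... 760 characters left out ...]
.314 0.049] lo [0.4   0.218 0.   ] hi [0.499 0.407 0.093] topmean [0.459 0.302 0.06 ]
scene feedthrough_mid 0.86 [262. 223.] 376 med [0.38  0.05  0.044] lo [0.373 0.045 0.004] hi [0.393 0.062 0.083] topmean [0.383 0.054 0.08 ]
scene feedthrough_mid 0.83 [218. 184.] 379 med [0.402 0.21  0.051] lo [0.393 0.203 0.011] hi [0.446 0.297 0.094] topmean [0.403 0.213 0.092]
scene feedthrough_mid 0.51 [287. 221.] 161 med [0.451 0.039 0.03 ] lo [0.447 0.035 0.001] hi [0.458 0.046 0.059] topmean [0.453 0.04  0.056]
scene foam_pad 0.87 [371. 298.] 729 med [ 0.415 -0.238  0.01 ] lo [ 0.391 -0.267  0.003] hi [ 0.443 -0.204  0.012] topmean [ 0.417 -0.236  0.01 ]
   rect [ 419.  -234.7] [69.6 50.3] 74.0
0.85
```

```bash
cat >> h.py <<'E'
def rel(target,a_deg,s=None):
    """tool-frame shift (units .3m) and turn about tool y (units 30deg) to target, with tool z heading a_deg"""
    s=s or ctrl.get_state(); M=R.from_quat(s['tcp_rot']).as_matrix()
    a=np.radians(a_deg); z=np.array([np.cos(a),np.sin(a),0]); y=np.array([0,0,-1.]); x=np.cross(y,z)
    T=np.stack([x,y,z],1); rv=R.from_matrix(M.T@T).as_rotvec(degrees=True)/30
    return M.T@(np.array(target)-s['eef_pos'])/.3, rv
def st():
    s=ctrl.get_state(); M=R.from_quat(s['tcp_rot']).as_matrix()
    print('t',round(s['time'],2),'p',np.round(s['eef_pos'],4),'zhead',round(np.degrees(np.arctan2(M[1,2],M[0,2])),2),'ydown',np.round(M[:,1],3),'q',np.round(s['qpos'],2),'F',np.round(s['contact_force'],2),'op',round(s['opening'],3)); return s
E
python3 - <<'E'
from h import *
d=np.load('top0d.npy'); C=cloud('top',d)
ok=d>0
for x0 in np.arange(.3,.65,.05):
    print(round(x0,2),[ (int(1000*P[:,2].max()) if len(P:=C[ok&(abs(C[...,0]-x0-.025)<.025)&(abs(C[...,1]-y0)<.025)&(C[...,2]>-.1)]) else None) for y0 in np.arange(.35,-.36,-.05)])
im,_=ctrl.read_camera('top'); 
st(); print(rel((0.405,0.211,0.2),93.5), rel((0.405,0.211,0.2),-86.5))
# per-blank tops
for m in ctrl.masks_of('top','block_a_mid'): print(m['score'],m['at'])
S=C[ok&(C[...,2]>.045)&(C[...,2]<.075)&(C[...,0]>.42)&(C[...,0]<.53)&(C[...,1]>.1)&(C[...,1]<.36)]
lab=cv2.kmeans(S[:,1:2].astype(np.float32),3,None,(3,50,1e-4),5,cv2.KMEANS_PP_CENTERS)[1].ravel()
for k in range(3):
    P=S[lab==k]; rc=cv2.minAreaRect((P[:,:2]*1000).astype(np.float32)); print(len(P),np.round(P.mean(0),3),np.round(rc[0],1),np.round(rc[1],1),round(rc[2],1))
c=cv2.resize(im[150:260,130:400],None,fx=2.9,fy=2.9,interpolation=cv2.INTER_CUBIC); cv2.imwrite('pics/topz.png',c)
im,_=ctrl.read_camera('scene'); cv2.imwrite('pics/scenez.png',cv2.resize(im[140:330,140:420],None,fx=2.8,fy=2.8,interpolation=cv2.INTER_CUBIC))
E
```

```text
0.3 [8, 6, 7, 4, 5, 7, 6, 5, 7, 59, 55, 8, 6, 6, 7]
0.35 [23, 26, 28, 94, 25, 21, 96, 43, 67, 68, 62, 9, 21, 8, 18]
0.4 [55, 60, 62, 109, 56, 20, 49, 7, 88, 92, 90, 20, 19, 7, 10]
0.45 [61, 64, 62, 61, 64, 17, 61, 7, 9, 122, 119, 12, 8, 10, 16]
0.5 [27, 25, 24, 26, 26, 17, 8, 6, 7, 118, 121, 20, 20, 19, 19]
0.55 [37, 25, 28, 23, 26, 22, 57, 175, 175, 174, 120, 20, 19, 21, 8]
0.6 [35, 9, 7, 7, 6, 51, 179, 176, 174, 671, 176, 51, 9, 18, 16]
t 0.9 p [0.2855 0.6116 0.2563] zhead 64.97 ydown [ 0. -0. -1.] q [ 0.98  0.29  1.58 -0.    1.28 -0.15] F [ 0.73 -0.4  -0.21] op 1.005
(array([ 0.92579156,  0.1878353 , -1.04154488]), array([ 1.64467186e-05, -9.50914028e-01,  1.12653662e-05])) (array([ 0.92579156,  0.1878353 , -1.04154488]), array([-1.52065473e-05,  5.04908597e+00,  2.22005926e-05]))
0.84 [167.0, 206.1]
305 [0.471 0.312 0.055] [471.  313.1] [49.1 49.8] 6.4
308 [0.473 0.164 0.055] [473.6 164.5] [50.4 48.3] 3.6
302 [0.47  0.238 0.055] [470.5 238.6] [49.  46.4] 1.6
```

View pics/topz.png

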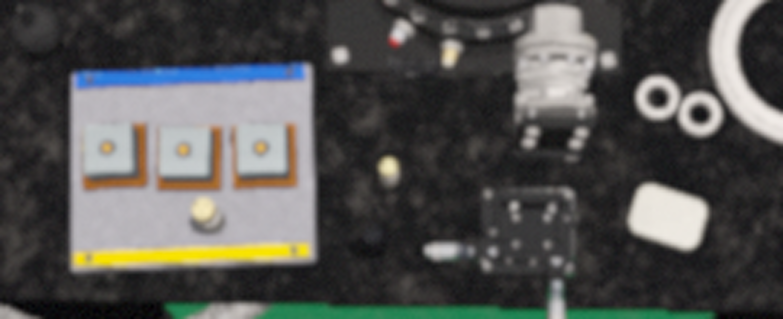

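View pics/scenez.png

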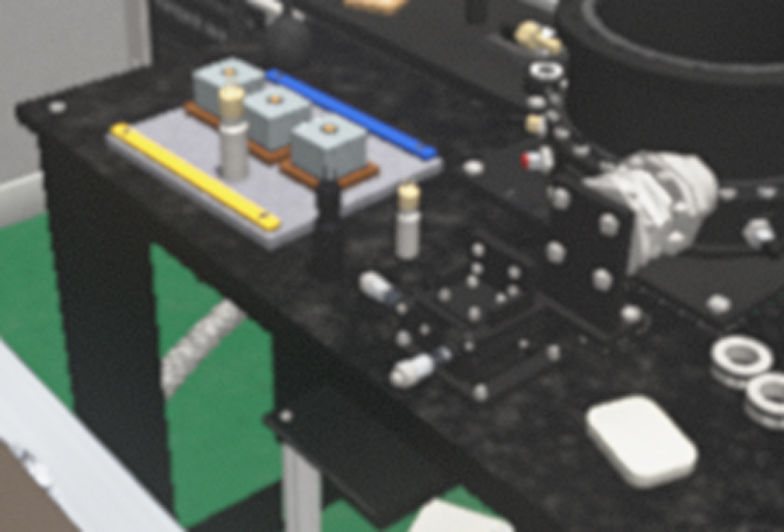

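Blanks are at about (0.471,0.312), (0.471,0.238) and (0.473,0.164), and the plate yaw is about 3.5°. The target feedthrough (light, tall) is at about (0.405,0.211). The black one is at (0.384,0.054) and the smaller one at (0.453,0.040), and both stay where they are. I'll rotate first, then travel.

Request:
arm_command --steps '[{"hand": 1, "travel": [0.12, 0.02, -0.12], "rotation": [0, -0.32, 0]}, {"hand": 1, "travel": [0.12, 0.02, -0.12], "rotation": [0, -0.32, 0]}, {"hand": 1, "travel": [0.1, 0.02, -0.14], "rotation": [0, -0.31, 0]}, {"hand": 1, "travel": [0, 0, 0], "rotation": [0, 0, 0]}]'

```text
time: 1.5
eef_pos: [0.3557, 0.4722, 0.2379]
tcp_rot: [-0.706, -0.028, 0.028, 0.707]
contact_force: [-0.8, 0.6, -0.5]
opening: 0.999
```

Run:
```python
from h import *
st(); print(rel((0.404,0.211,0.23),93.5))
```

```text
t 1.5 p [0.3557 0.4722 0.2379] zhead 94.54 ydown [ 0.001  0.001 -1.   ] q [ 0.75  0.12  1.81 -0.    1.21 -0.9 ] F [-0.8   0.63 -0.45] op 0.999
(array([ 0.09132214,  0.02553716, -0.88080261]), array([-0.00202234,  0.03478068,  0.00248358]))
```

Request:
arm_command --steps '[{"hand": 1, "travel": [0.018, 0, -0.18], "rotation": [0, 0.02, 0]}, {"hand": 1, "travel": [0.018, 0, -0.18], "rotation": [0, 0.01, 0]}, {"hand": 1, "travel": [0.018, 0, -0.18], "rotation": [0, 0, 0]}, {"hand": 1, "travel": [0.018, 0, -0.18], "rotation": [0, 0, 0]}, {"hand": 1, "travel": [0.018, 0, -0.14], "rotation": [0, 0, 0]}, {"hand": 1, "travel": [0, 0, 0], "rotation": [0, 0, 0]}]'

```text
time: 2.25
eef_pos: [0.4018, 0.2139, 0.2403]
tcp_rot: [-0.705, -0.025, 0.019, 0.709]
contact_force: [0.0, 1.1, -0.5]
opening: 0.994
```

Run:
```python
from h import *
s=st(); print(rel((0.404,0.211,0.068),93.5))
im,d=ctrl.read_camera('wrist'); cv2.imwrite('pics/w1.png',im); C=cloud('wrist',d,wrist_ext(s))
for m in ctrl.masks_of('wrist','feedthrough_mid'):
    r=m['region']&(d>0); P=C[r]
    for lo,hi in((.02,.07),(.075,.092),(.093,.115)):
        Q=P[(P[:,2]>lo)&(P[:,2]<hi)]; 
        if len(Q)>3: print(m['score'],m['at'],lo,len(Q),np.round(Q.mean(0),4),np.round(np.percentile(Q,2,axis=0),4),np.round(np.percentile(Q,98,axis=0),4))
ok=d>0
S=C[ok&(C[...,2]>.05)&(C[...,2]<.0625)&(C[...,0]>.435)&(C[...,0]<.53)&(C[...,1]>.1)&(C[...,1]<.36)]
lab=cv2.kmeans(S[:,1:2].astype(np.float32),3,None,(3,50,1e-4),5,cv2.KMEANS_PP_CENTERS)[1].ravel()
for k in range(3):
    P=S[lab==k]; rc=cv2.minAreaRect((P[:,:2]*1000).astype(np.float32)); print(len(P),np.round(P.mean(0),3),np.round(rc[0],1),np.round(rc[1],1),round(rc[2],1))
```

```text
t 2.25 p [0.4018 0.2139 0.2403] zhead 93.57 ydown [ 0.008  0.006 -1.   ] q [ 0.26 -0.21  2.12  0.    1.22 -1.37] F [ 0.04  1.09 -0.5 ] op 0.994
(array([ 0.00214145,  0.57427664, -0.01350427]), array([-0.01105917,  0.00225432,  0.01565329]))
0.81 [121.1, 219.0] 0.02 445 [0.4542 0.0481 0.0451] [0.4483 0.04   0.0208] [0.4626 0.0532 0.063 ]
0.73 [117.3, 164.3] 0.02 587 [0.3845 0.0654 0.046 ] [0.3759 0.0547 0.0215] [0.3971 0.0701 0.0692]
0.73 [117.3, 164.3] 0.075 458 [0.3868 0.0599 0.082 ] [0.3776 0.0499 0.0757] [0.3967 0.0679 0.0903]
0.73 [117.3, 164.3] 0.093 19 [0.3873 0.0582 0.0949] [0.3821 0.0545 0.0934] [0.3919 0.0632 0.0972]
0.67 [272.4, 188.2] 0.02 304 [0.3989 0.2153 0.0506] [0.3951 0.2051 0.022 ] [0.4096 0.2265 0.0674]
0.67 [272.4, 188.2] 0.075 99 [0.3987 0.2155 0.0843] [0.3965 0.2066 0.0762] [0.4039 0.225  0.0919]
0.67 [272.4, 188.2] 0.093 363 [0.4064 0.2162 0.0952] [0.3979 0.2071 0.0931] [0.4158 0.2251 0.1068]
1869 [0.471 0.169 0.056] [473.  168.1] [47.9 48.1] 3.2
1608 [0.467 0.313 0.056] [470.9 316.1] [48.4 47.1] 4.2
1858 [0.468 0.242 0.057] [469.7 242.6] [48.2 47.8] 1.2
```

View pics/w1.png

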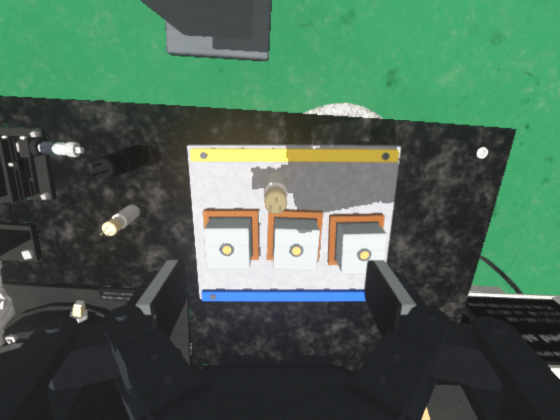

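Request:
arm_command --steps '[{"hand": 1, "travel": [0.006, 0.12, 0], "rotation": [-0.011, 0, 0.016]}, {"hand": 1, "travel": [0, 0.12, 0], "rotation": [0, 0, 0]}, {"hand": 1, "travel": [0, 0.06, 0], "rotation": [0, 0, 0]}, {"hand": 1, "travel": [0, 0, 0], "rotation": [0, 0, 0]}]'

```text
time: 2.85
eef_pos: [0.4038, 0.2223, 0.1497]
tcp_rot: [-0.705, -0.027, 0.025, 0.708]
contact_force: [0.3, -0.2, 0.3]
opening: 1.0
```

```bash
cat > m.py <<'E'
from h import *
s=st()
im,d=ctrl.read_camera('wrist'); cv2.imwrite('pics/w2.png',im); C=cloud('wrist',d,wrist_ext(s))
for m in ctrl.masks_of('wrist','feedthrough_mid'):
    r=m['region']&(d>0); P=C[r]
    for lo,hi in((.02,.07),(.075,.092),(.093,.115)):
        Q=P[(P[:,2]>lo)&(P[:,2]<hi)]; 
        if len(Q)>3: print(m['score'],m['at'],lo,len(Q),np.round(Q.mean(0),4),np.round(np.percentile(Q,2,axis=0),4),np.round(np.percentile(Q,98,axis=0),4))
E
python3 m.py; python3 -c "
from h import *
print(rel((.406,.214,.068),93.5))"
```

```text
t 2.85 p [0.4038 0.2223 0.1497] zhead 94.14 ydown [ 0.003  0.003 -1.   ] q [ 0.28 -0.08  2.18  0.    1.04 -1.36] F [ 0.32 -0.16  0.29] op 1.0
0.92 [60.4, 252.0] 0.02 982 [0.4544 0.0479 0.0445] [0.4487 0.0395 0.0211] [0.4627 0.053  0.0632]
0.6 [265.3, 224.4] 0.02 746 [0.3988 0.2163 0.051 ] [0.395  0.2051 0.0215] [0.4074 0.2274 0.0686]
0.6 [265.3, 224.4] 0.075 284 [0.3989 0.2163 0.0843] [0.3966 0.2066 0.0759] [0.4039 0.226  0.0919]
0.6 [265.3, 224.4] 0.093 749 [0.4062 0.2161 0.0954] [0.3979 0.2072 0.0931] [0.4153 0.2249 0.1077]
0.59 [49.7, 177.8] 0.02 1508 [0.3846 0.0652 0.0462] [0.3757 0.055  0.0212] [0.3975 0.0698 0.0689]
0.59 [49.7, 177.8] 0.075 1007 [0.3862 0.0606 0.0817] [0.3773 0.05   0.0755] [0.3959 0.0681 0.0902]
0.59 [49.7, 177.8] 0.093 19 [0.3885 0.0632 0.0953] [0.3877 0.062  0.0933] [0.3894 0.0647 0.0965]
(array([-0.00076469,  0.27858773, -0.02887677]), array([-0.00745333,  0.02079826,  0.01295625]))
```

View pics/w2.png

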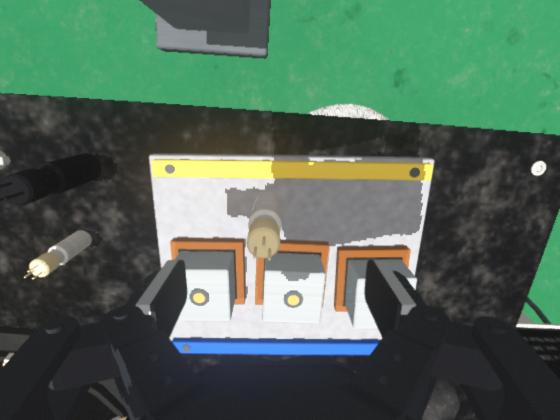

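Request:
arm_command --steps '[{"hand": 1, "travel": [0.004, 0.0, -0.024], "rotation": [-0.007, 0.02, 0.013]}, {"hand": 1, "travel": [0, 0.1, 0], "rotation": [0, 0, 0]}, {"hand": 1, "travel": [0, 0.1, 0], "rotation": [0, 0, 0]}, {"hand": 1, "travel": [0, 0.0, 0], "rotation": [0, 0, 0]}]'

```text
time: 3.45
eef_pos: [0.4114, 0.2161, 0.0962]
tcp_rot: [-0.706, -0.025, 0.018, 0.708]
contact_force: [0.4, 0.0, 0.2]
opening: 1.002
```

```bash
python3 m.py; python3 -c "
from h import *
print(rel((.406,.216,.068),93.5))"
```

```text
t 3.45 p [0.4114 0.2161 0.0962] zhead 93.5 ydown [ 0.011  0.003 -1.   ] q [ 0.26  0.02  2.2  -0.    0.91 -1.37] F [0.4  0.02 0.25] op 1.002
0.8 [274.9, 251.1] 0.02 1413 [0.3989 0.2158 0.0512] [0.3952 0.2052 0.0219] [0.4078 0.227  0.0685]
0.8 [274.9, 251.1] 0.075 652 [0.3988 0.2157 0.0842] [0.3965 0.2062 0.0759] [0.4042 0.2256 0.0916]
0.8 [274.9, 251.1] 0.093 1474 [0.406  0.216  0.0958] [0.3979 0.2071 0.0932] [0.4154 0.2249 0.1076]
0.8 [30.3, 180.9] 0.02 1916 [0.3851 0.0666 0.0392] [0.3755 0.0585 0.021 ] [0.397  0.0701 0.0543]
0.6 [27.5, 272.4] 0.02 1148 [0.4539 0.0493 0.037 ] [0.4484 0.041  0.0209] [0.4621 0.0531 0.0557]
(array([-0.02606413,  0.10135921, -0.00118631]), array([-0.00589952,  0.0002186 ,  0.03037932]))
```

Request:
arm_command --steps '[{"hand": 1, "travel": [-0.018, 0.05, 0], "rotation": [-0.006, 0, 0.03]}, {"hand": 1, "travel": [-0.003, 0.045, 0], "rotation": [0, 0, 0.01]}, {"hand": 1, "travel": [0, 0.0, 0], "rotation": [0, 0, 0]}]'

```text
time: 3.92
eef_pos: [0.4088, 0.2168, 0.071]
tcp_rot: [-0.707, -0.021, 0.022, 0.707]
contact_force: [0.1, -0.4, -0.2]
opening: 1.0
```

```bash
python3 -c "
from h import *
st();print(rel((.4065,.216,.068),93.5))"
```

```text
t 3.92 p [0.4088 0.2168 0.071 ] zhead 93.5 ydown [-0.001  0.001 -1.   ] q [ 0.27  0.07  2.21  0.    0.87 -1.37] F [ 0.07 -0.44 -0.23] op 1.0
(array([-0.00766433,  0.0099199 , -0.00226979]), array([-1.51280253e-03, -1.42987865e-05, -2.41782799e-03]))
```

Request:
arm_command --steps '[{"hand": 1, "travel": [-0.007, 0.008, -0.002], "rotation": [0, 0, 0]}, {"hand": 0.5, "travel": [0, 0, 0], "rotation": [0, 0, 0]}, {"hand": 0.36, "travel": [0, 0, 0], "rotation": [0, 0, 0]}, {"hand": 0.2, "travel": [0, 0, 0], "rotation": [0, 0, 0]}, {"hand": 0.15, "travel": [0, 0, 0], "rotation": [0, 0, 0]}, {"hand": 0.15, "travel": [0, 0, 0], "rotation": [0, 0, 0]}]' --grip_force 40

```text
time: 4.68
eef_pos: [0.4071, 0.2162, 0.0691]
tcp_rot: [-0.706, -0.022, 0.022, 0.707]
contact_force: [-0.8, 0.4, -1.3]
opening: 0.271
```

Run:
```python
from h import *
s=st()
im,d=ctrl.read_camera('wrist'); cv2.imwrite('pics/w3.png',im)
```

```text
t 4.67 p [0.4071 0.2162 0.0691] zhead 93.51 ydown [-0.     0.001 -1.   ] q [ 0.27  0.07  2.22  0.    0.86 -1.37] F [-0.83  0.42 -1.27] op 0.271
```

View pics/w3.png

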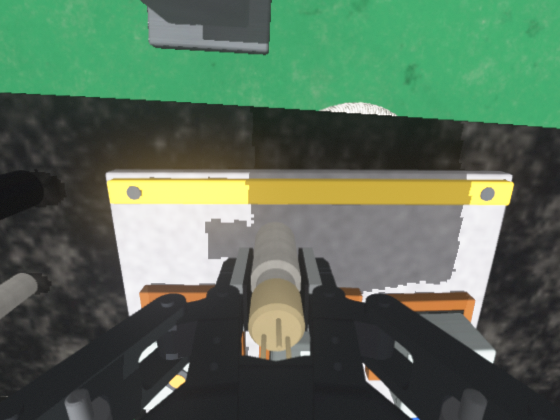

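Gripped: the opening of 0.27 (about 23 mm) matches the 24 mm shank, and the part is upright at (275,300) in the wrist view. Lifting.

Request:
arm_command --steps '[{"hand": 0.15, "travel": [0, -0.05, 0], "rotation": [0, 0, 0]}, {"hand": 0.15, "travel": [0, -0.12, 0], "rotation": [0, 0, 0]}, {"hand": 0.15, "travel": [0, -0.16, 0], "rotation": [0, 0, 0]}, {"hand": 0.15, "travel": [0, -0.16, 0], "rotation": [0, 0, 0]}, {"hand": 0.15, "travel": [0, -0.08, 0], "rotation": [0, 0, 0]}, {"hand": 0.15, "travel": [0, 0, 0], "rotation": [0, 0, 0]}]'

```text
time: 5.48
eef_pos: [0.4061, 0.216, 0.2488]
tcp_rot: [-0.706, -0.022, 0.021, 0.707]
contact_force: [0.2, -0.1, -1.7]
opening: 0.267
```

```bash
python3 -c "
from h import *
st();print(rel((.420,-.235,.23),93.5),rel((.420,-.235,.23),74))"
```

```text
t 5.47 p [0.4061 0.216  0.2488] zhead 93.51 ydown [ 0.001  0.002 -1.   ] q [ 0.27 -0.2   2.09  0.    1.25 -1.37] F [ 0.17 -0.06 -1.74] op 0.267
(array([-0.0457277 ,  0.05999151, -1.50346989]), array([-0.0032996 ,  0.00021043,  0.00156614])) (array([-0.0457277 ,  0.05999151, -1.50346989]), array([-0.00353421,  0.65021023,  0.0009895 ]))
```

Request:
arm_command --steps '[{"hand": 0.15, "travel": [0.05, 0, -0.1], "rotation": [0, 0, 0]}, {"hand": 0.15, "travel": [0.06, 0, -0.15], "rotation": [0, 0, 0]}, {"hand": 0.15, "travel": [0.05, 0, -0.16], "rotation": [0, 0, 0]}, {"hand": 0.15, "travel": [0.01, 0, -0.16], "rotation": [0, 0, 0]}, {"hand": 0.15, "travel": [0, 0, -0.16], "rotation": [0, 0, 0]}, {"hand": 0.15, "travel": [-0.02, 0, -0.16], "rotation": [0, 0, 0]}, {"hand": 0.15, "travel": [-0.05, 0, -0.16], "rotation": [0, 0, 0]}, {"hand": 0.15, "travel": [-0.06, 0, -0.16], "rotation": [0, 0, 0]}, {"hand": 0.15, "travel": [-0.03, 0, -0.1], "rotation": [0, 0, 0]}, {"hand": 0.15, "travel": [0, 0, 0], "rotation": [0, 0, 0]}]'

```text
time: 6.72
eef_pos: [0.427, -0.1857, 0.2331]
tcp_rot: [-0.703, -0.016, 0.029, 0.711]
contact_force: [0.5, 0.9, -0.3]
opening: 0.266
```

```bash
cat > pad.py <<'E'
from h import *
s=st()
im,d=ctrl.read_camera('wrist'); cv2.imwrite('pics/w4.png',im); C=cloud('wrist',d,wrist_ext(s))
for m in ctrl.masks_of('wrist','foam_pad'):
    r=m['region']&(d>0); P=C[r]; P=P[(P[:,2]>.005)&(P[:,2]<.02)]
    if len(P)<10: continue
    rc=cv2.minAreaRect((P[:,:2]*1000).astype(np.float32)); print(m['score'],m['at'],len(P),np.round(np.median(P,0),3),np.round(rc[0],1),np.round(rc[1],1),round(rc[2],1))
E
python3 pad.py;  python3 -c "
from h import *
print(rel((.420,-.235,.11),93.5),rel((.420,-.235,.15),74))"
```

```text
t 6.72 p [ 0.427  -0.1857  0.2331] zhead 93.64 ydown [-0.019  0.011 -1.   ] q [-0.63 -0.16  2.09 -0.    1.23 -2.26] F [ 0.47  0.94 -0.33] op 0.266
0.93 [231.9, 174.1] 2606 [ 0.42  -0.232  0.012] [ 421.1 -231.9] [70. 50.] 73.3
(array([-0.02855545,  0.40902031, -0.1731172 ]), array([-0.02348285,  0.01010183, -0.0354076 ])) (array([-0.03102282,  0.27571996, -0.17147139]), array([-0.01723303,  0.66007492, -0.0390671 ]))
```

View pics/w4.png

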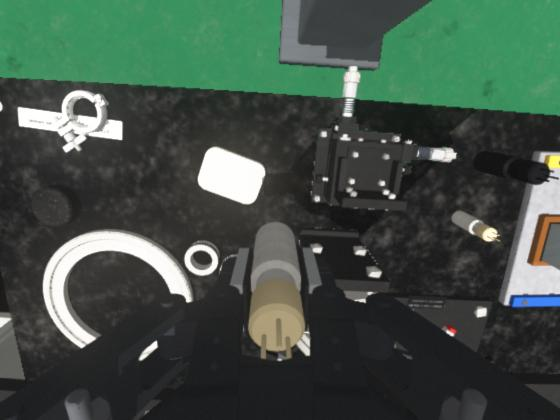

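Request:
arm_command --steps '[{"hand": 0.15, "travel": [-0.015, 0, -0.08], "rotation": [-0.02, 0, -0.03]}, {"hand": 0.15, "travel": [-0.008, 0, -0.08], "rotation": [0, 0, 0]}, {"hand": 0.15, "travel": [0, 0.08, 0], "rotation": [0, 0, 0]}, {"hand": 0.15, "travel": [0, 0.12, 0], "rotation": [0, 0, 0]}, {"hand": 0.15, "travel": [0, 0.12, 0], "rotation": [0, 0, 0]}, {"hand": 0.15, "travel": [0, 0, 0], "rotation": [0, 0, 0]}]'

```text
time: 7.58
eef_pos: [0.4255, -0.2248, 0.1326]
tcp_rot: [-0.705, -0.026, 0.029, 0.709]
contact_force: [-0.5, -0.3, -1.0]
opening: 0.269
```

```bash
python3 pad.py;  python3 -c "
from h import *
print(rel((.4205,-.232,.069),93.5))"
```

```text
t 7.58 p [ 0.4255 -0.2248  0.1326] zhead 94.47 ydown [-0.003  0.005 -1.   ] q [-0.7   0.    2.14  0.    1.01 -2.35] F [-0.52 -0.28 -1.05] op 0.269
0.84 [262.2, 196.9] 4553 [ 0.418 -0.235  0.012] [ 421.3 -232.1] [69.7 50.3] 72.5
(array([-0.02538173,  0.22432318, -0.0149807 ]), array([-3.75105541e-05,  3.17860543e-02,  5.08832284e-03]))
```

View pics/w4.png

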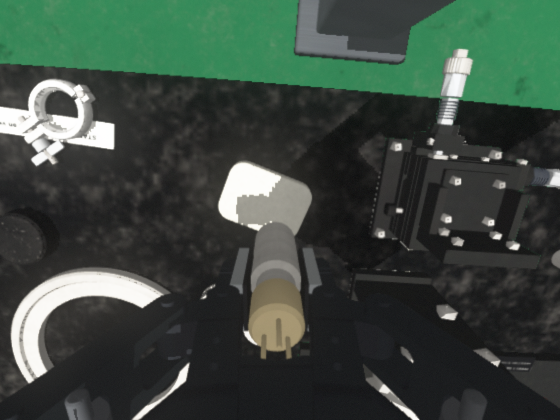

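Request:
arm_command --steps '[{"hand": 0.15, "travel": [-0.02, 0.0, -0.02], "rotation": [0, 0.03, 0]}, {"hand": 0.15, "travel": [0, 0.07, 0], "rotation": [0, 0, 0]}, {"hand": 0.15, "travel": [0, 0.07, 0], "rotation": [0, 0, 0]}, {"hand": 0.15, "travel": [0, 0.035, 0], "rotation": [0, 0, 0]}, {"hand": 0.15, "travel": [0, 0, 0], "rotation": [0, 0, 0]}]'

```text
time: 8.3
eef_pos: [0.4267, -0.2386, 0.0919]
tcp_rot: [0.711, 0.027, -0.016, -0.702]
contact_force: [0.2, -0.8, -1.1]
opening: 0.27
```

```bash
python3 -c "
from h import *
st();print(rel((.4205,-.232,.069),93.5))"
```

```text
t 8.3 p [ 0.4267 -0.2386  0.0919] zhead 93.47 ydown [ 0.016 -0.012 -1.   ] q [-0.72  0.07  2.15  0.    0.89 -2.35] F [ 0.23 -0.81 -1.07] op 0.27
(array([-0.02056241,  0.075669  ,  0.02403745]), array([ 0.02431416, -0.00084329,  0.02854186]))
```

Request:
arm_command --steps '[{"hand": 0.15, "travel": [-0.018, 0.02, 0.022], "rotation": [0.024, 0, 0.028]}, {"hand": 0.15, "travel": [0, 0.02, 0], "rotation": [0, 0, 0]}, {"hand": 0.15, "travel": [0, 0.01, 0], "rotation": [0, 0, 0]}, {"hand": 0.15, "travel": [0, 0, 0], "rotation": [0, 0, 0]}]'

```text
time: 8.8
eef_pos: [0.4217, -0.2329, 0.078]
tcp_rot: [0.707, 0.022, -0.021, -0.706]
contact_force: [0.9, -0.2, -1.2]
opening: 0.268
```

```bash
python3 -c "
from h import *
st();print(rel((.4205,-.232,.069),93.5))"
```

```text
t 8.8 p [ 0.4217 -0.2329  0.078 ] zhead 93.47 ydown [ 0.002 -0.002 -1.   ] q [-0.72  0.09  2.17 -0.    0.88 -2.35] F [ 0.92 -0.15 -1.16] op 0.268
(array([-0.00400446,  0.02983551,  0.00330123]), array([ 0.00391056, -0.00094159,  0.00397625]))
```

Request:
arm_command --steps '[{"hand": 0.15, "travel": [-0.003, 0.012, 0.003], "rotation": [0.004, 0, 0.004]}, {"hand": 0.15, "travel": [0, 0.01, 0], "rotation": [0, 0, 0]}, {"hand": 0.15, "travel": [0, 0.006, 0], "rotation": [0, 0, 0]}, {"hand": 0.15, "travel": [0, 0, 0], "rotation": [0, 0, 0]}]'

```text
time: 9.3
eef_pos: [0.421, -0.2323, 0.0692]
tcp_rot: [0.707, 0.022, -0.021, -0.707]
contact_force: [-0.2, 0.6, -1.4]
opening: 0.268
```

```bash
python3 -c "
from h import *
st();print(rel((.4205,-.232,.069),93.5))"
```

```text
t 9.3 p [ 0.421  -0.2323  0.0692] zhead 93.47 ydown [ 0. -0. -1.] q [-0.72  0.11  2.17  0.    0.86 -2.35] F [-0.23  0.56 -1.43] op 0.268
(array([-0.00159458,  0.0007081 ,  0.00093323]), array([ 0.00046052, -0.00085735,  0.0004974 ]))
```

Request:
arm_command --steps '[{"hand": 0.15, "travel": [0, 0.005, 0], "rotation": [0, 0, 0]}, {"hand": 0.15, "travel": [0, 0, 0], "rotation": [0, 0, 0]}]'

```text
time: 9.55
eef_pos: [0.4216, -0.2327, 0.0694]
tcp_rot: [0.707, 0.022, -0.021, -0.707]
contact_force: [-0.0, 0.5, -2.0]
opening: 0.266
```

```bash
python3 -c "
from h import *
st()"
```

```text
t 9.55 p [ 0.4216 -0.2327  0.0694] zhead 93.48 ydown [ 0. -0. -1.] q [-0.72  0.11  2.17  0.    0.86 -2.35] F [-0.02  0.51 -1.98] op 0.266
```

Request:
arm_command --steps '[{"hand": 0.15, "travel": [0, 0.006, 0], "rotation": [0, 0, 0]}, {"hand": 0.15, "travel": [0, 0.004, 0], "rotation": [0, 0, 0]}]'

```text
time: 9.8
eef_pos: [0.4222, -0.233, 0.069]
tcp_rot: [-0.706, -0.021, 0.022, 0.707]
contact_force: [-4.2, 2.7, 8.4]
opening: 0.265
```

```bash
python3 -c "
from h import *
st()"
```

```text
t 9.8 p [ 0.4222 -0.233   0.069 ] zhead 93.49 ydown [-0.001  0.001 -1.   ] q [-0.72  0.11  2.16  0.    0.87 -2.35] F [-4.15  2.69  8.37] op 0.265
```

Request:
arm_command --steps '[{"hand": 0.15, "travel": [0, 0, 0], "rotation": [0, 0, 0]}, {"hand": 0.3, "travel": [0, 0, 0], "rotation": [0, 0, 0]}, {"hand": 0.4, "travel": [0, 0, 0], "rotation": [0, 0, 0]}, {"hand": 0.6, "travel": [0, 0, 0], "rotation": [0, 0, 0]}, {"hand": 0.8, "travel": [0, 0, 0], "rotation": [0, 0, 0]}]'

```text
time: 10.42
eef_pos: [0.4224, -0.2332, 0.0688]
tcp_rot: [-0.707, -0.022, 0.021, 0.707]
contact_force: [-0.1, -0.5, 0.9]
opening: 0.788
```

```bash
python3 - <<'E'
from h import *
st()
im,d=ctrl.read_camera('wrist'); cv2.imwrite('pics/w5.png',im)
E
```

```text
t 10.43 p [ 0.4224 -0.2332  0.0688] zhead 93.49 ydown [ 0.  0. -1.] q [-0.72  0.11  2.16  0.    0.86 -2.35] F [-0.09 -0.55  0.94] op 0.788
```

View pics/w5.png

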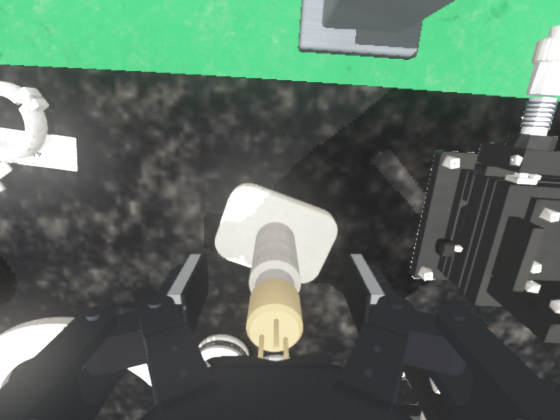

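It stands upright at the middle of the pad, with the fingers clear on both sides. Going straight up.

Request:
arm_command --steps '[{"hand": 0.8, "travel": [0, -0.06, 0], "rotation": [0, 0, 0]}, {"hand": 0.8, "travel": [0, -0.1, 0], "rotation": [0, 0, 0]}, {"hand": 0.8, "travel": [0, -0.16, 0], "rotation": [0, 0, 0]}, {"hand": 0.8, "travel": [0, -0.18, 0], "rotation": [0, 0, 0]}, {"hand": 0.8, "travel": [0, 0, 0], "rotation": [0, 0, 0]}]'

```text
time: 11.1
eef_pos: [0.4219, -0.2329, 0.2223]
tcp_rot: [-0.706, -0.021, 0.022, 0.707]
contact_force: [0.6, -0.4, -0.3]
opening: 0.8
```

```bash
python3 - <<'E'
from h import *
st()
im,d=ctrl.read_camera('wrist'); cv2.imwrite('pics/w6.png',im)
for a in (3.5,183.5): print(rel((.471,.165,.2),a))
E
```

```text
t 11.1 p [ 0.4219 -0.2329  0.2223] zhead 93.48 ydown [-0.002  0.002 -1.   ] q [-0.72 -0.12  2.07  0.    1.19 -2.35] F [ 0.58 -0.35 -0.32] op 0.8
(array([0.24812678, 0.07066785, 1.30988183]), array([-4.20157214e-04,  2.99916069e+00, -1.67328510e-02]))
(array([0.24812678, 0.07066785, 1.30988183]), array([-1.67348197e-02, -3.00080537e+00,  4.20206649e-04]))
```

View pics/w6.png

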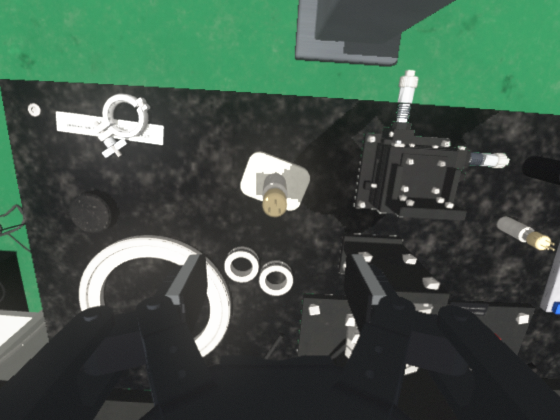

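Request:
arm_command --steps '[{"hand": 0.8, "travel": [0.03, 0, 0.147], "rotation": [0, 0.333, 0]}, {"hand": 0.8, "travel": [0, 0, 0.15], "rotation": [0, 0.333, 0]}, {"hand": 0.8, "travel": [-0.025, 0, 0.148], "rotation": [0, 0.333, 0]}, {"hand": 0.8, "travel": [-0.05, 0, 0.141], "rotation": [0, 0.333, 0]}, {"hand": 0.8, "travel": [-0.074, 0, 0.13], "rotation": [0, 0.333, 0]}, {"hand": 0.8, "travel": [-0.095, 0, 0.116], "rotation": [0, 0.333, 0]}, {"hand": 0.8, "travel": [-0.114, 0, 0.097], "rotation": [0, 0.333, 0]}, {"hand": 0.8, "travel": [-0.129, 0, 0.076], "rotation": [0, 0.333, 0]}, {"hand": 0.8, "travel": [-0.1, 0, 0.04], "rotation": [0, 0.333, 0]}, {"hand": 0.8, "travel": [0, 0, 0], "rotation": [0, 0, 0]}]'

```text
time: 12.4
eef_pos: [0.4662, 0.1627, 0.2026]
tcp_rot: [0.514, -0.504, 0.48, -0.502]
contact_force: [-0.3, -1.3, -0.9]
opening: 0.799
```

```bash
cat > bl.py <<'E'
from h import *
import sys
s=st()
im,d=ctrl.read_camera('wrist'); cv2.imwrite('pics/%s.png'%sys.argv[1],im); C=cloud('wrist',d,wrist_ext(s)); ok=d>0
S=C[ok&(C[...,2]>.052)&(C[...,2]<.0625)&(C[...,0]>.38)&(C[...,0]<.56)&(C[...,1]>.1)&(C[...,1]<.36)]
D=cv2.partition if False else None
g=np.zeros((400,400),np.uint8); ij=((S[:,:2]-[.3,.0])*1000).astype(int); g[ij[:,0].clip(0,399),ij[:,1].clip(0,399)]=255
g=cv2.morphologyEx(g,cv2.MORPH_CLOSE,np.ones((4,4)))
n,L=cv2.connectedComponents(g)
for k in range(1,n):
    idx=L[ij[:,0].clip(0,399),ij[:,1].clip(0,399)]==k; P=S[idx]
    if len(P)<150: continue
    rc=cv2.minAreaRect((P[:,:2]*1000).astype(np.float32)); print('blank',len(P),'z',np.round(P[:,2].mean(),4),np.round(rc[0],1),np.round(rc[1],1),round(rc[2],1))
for t in('yellow_bar','blue_bar'):
    for m in ctrl.masks_of('wrist',t)[:1]:
        P=C[m['region']&ok]; P=P[(P[:,2]>.015)&(P[:,2]<.025)]
        if len(P)>20:
            rc=cv2.minAreaRect((P[:,:2]*1000).astype(np.float32)); f=np.polyfit(P[:,1],P[:,0],1); print(t,round(m['score'],2),np.round(rc[0],1),np.round(rc[1],1),round(rc[2],1),'x(y=.24)',np.round(np.polyval(f,.24),4),'slope',round(f[0],4))
E
python3 bl.py w7; python3 -c "
from h import *
print(rel((.472,.168,.1),3.5))"
```

```text
t 12.4 p [0.4662 0.1627 0.2026] zhead 1.85 ydown [-0.036  0.01  -0.999] q [ 0.12 -0.05  2.05  0.02  1.18  0.08] F [-0.26 -1.29 -0.92] op 0.799
blank 3396 z 0.0569 [471.3 242.8] [47.3 48.6] 2.1
blank 2519 z 0.0569 [472.2 307.5] [46.3 30.2] 4.2
blank 2716 z 0.0566 [474.5 169.1] [46.8 47.5] 3.9
yellow_bar 0.76 [375.5 227. ] [ 15.1 210.1] 3.2 x(y=.24) 0.3753 slope -0.0566
blue_bar 0.81 [554.5 234.4] [ 14.8 203.5] 3.3 x(y=.24) 0.5537 slope -0.0597
(array([-0.02015515,  0.3437459 ,  0.03102399]), array([ 0.06585656, -0.06010148, -0.02241358]))
```

View pics/w7.png

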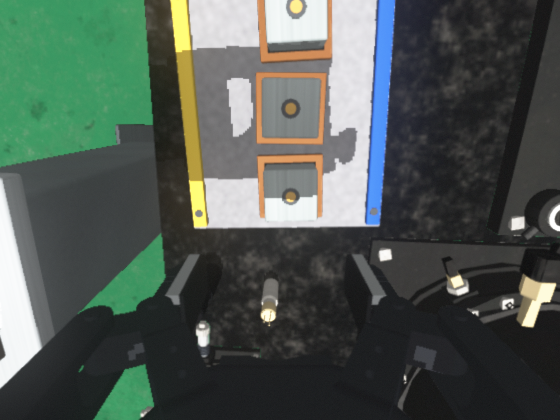

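Wrist view: right blank at (0.4745,0.169), middle at (0.471,0.2425). Blue bar to the right (col about 380), yellow to the left (col about 185). I'll straddle the steel piece loosely with the jaws along x and slide it that way.

Request:
arm_command --steps '[{"hand": 0.75, "travel": [-0.02, 0.08, 0.03], "rotation": [0.06, -0.06, -0.022]}, {"hand": 0.75, "travel": [0, 0.12, 0], "rotation": [0, 0, 0]}, {"hand": 0.75, "travel": [0, 0.1, 0], "rotation": [0, 0, 0]}, {"hand": 0.75, "travel": [0, 0, 0], "rotation": [0, 0, 0]}]'

```text
time: 13.05
eef_pos: [0.4751, 0.1622, 0.111]
tcp_rot: [0.515, -0.485, 0.485, -0.514]
contact_force: [0.3, -0.2, 1.1]
opening: 0.747
```

```bash
python3 bl.py w8
python3 - <<'E'
from h import *
print(rel((.4745,.169,.1),3.5))
s=ctrl.get_state(); im,d=ctrl.read_camera('wrist'); p=ctrl.camera_params('wrist'); P=cloud('wrist',d,p['tool_from_camera'])
ok=(d>0)&(abs(P[...,0])<.03)&(abs(P[...,2])<.06)&(P[...,1]>-.04)&(P[...,1]<.04)
for sg in(-1,1):
    Q=P[ok&(np.sign(P[...,2])==sg)]; 
    if len(Q): print(sg,len(Q),'ymax',np.round(np.percentile(Q[:,1],[50,90,98,100]),4),'x',np.round(np.percentile(Q[:,0],[2,98]),4),'|z|',np.round(np.percentile(abs(Q[:,2]),[1,10,50,99]),4))
E
```

```text
t 13.05 p [0.4751 0.1622 0.111 ] zhead 3.45 ydown [-0.001 -0.001 -1.   ] q [ 0.13  0.08  2.1  -0.    0.96  0.07] F [ 0.35 -0.21  1.15] op 0.747
blank 8169 z 0.0569 [470.9 242.7] [47.9 48.6] 1.1
blank 5727 z 0.0567 [474.2 169.2] [47.9 47.4] 3.1
blue_bar 0.61 [555.5 220.3] [ 15.2 176.8] 3.2 x(y=.24) 0.5536 slope -0.0565
(array([-0.02014058,  0.0494579 , -0.01082492]), array([-0.01371711, -0.00150892,  0.0008815 ]))
-1 6858 ymax [-0.0321  0.0014  0.0126  0.0188] x [-0.0146  0.0085] |z| [0.031  0.0321 0.044  0.0593]
1 6864 ymax [-0.0323  0.0011  0.0127  0.0185] x [-0.0145  0.0086] |z| [0.031  0.0322 0.044  0.0594]
```

View pics/w8.png

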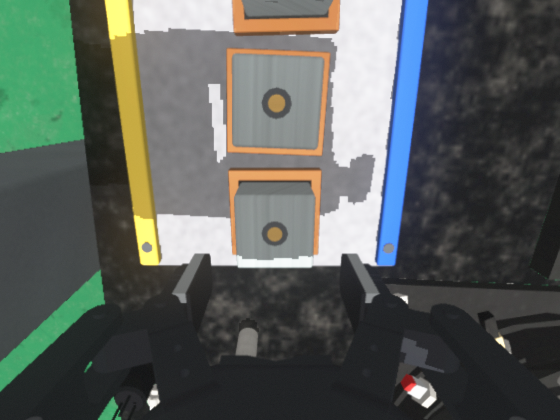

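Request:
arm_command --steps '[{"hand": 0.75, "travel": [-0.022, 0.03, -0.002], "rotation": [-0.007, 0, 0]}, {"hand": 0.75, "travel": [0, 0.05, 0], "rotation": [0, 0, 0]}, {"hand": 0.75, "travel": [0, 0.05, 0], "rotation": [0, 0, 0]}, {"hand": 0.75, "travel": [0, 0, 0], "rotation": [0, 0, 0]}]'

```text
time: 13.75
eef_pos: [0.4787, 0.1708, 0.0758]
tcp_rot: [-0.513, 0.482, -0.486, 0.517]
contact_force: [-0.0, 0.2, -0.5]
opening: 0.754
```

```bash
python3 - <<'E'
from h import *
st()
print(rel((.4742,.169,.043),3.5))
E
```

```text
t 13.75 p [0.4787 0.1708 0.0758] zhead 3.52 ydown [ 0.008  0.    -1.   ] q [ 0.14  0.15  2.11 -0.    0.88  0.08] F [-0.03  0.22 -0.46] op 0.754
(array([ 0.00494429,  0.10915197, -0.01620262]), array([-1.58124272e-02,  5.36751660e-04,  6.93790959e-05]))
```

Request:
arm_command --steps '[{"hand": 0.75, "travel": [0.004, 0.01, -0.016], "rotation": [-0.015, 0, 0]}, {"hand": 0.75, "travel": [0, 0.05, -0.002], "rotation": [0, 0, 0]}, {"hand": 0.75, "travel": [0, 0.035, -0.002], "rotation": [-0.005, 0, 0]}, {"hand": 0.75, "travel": [0, 0, 0], "rotation": [0, 0, 0]}]'

```text
time: 14.25
eef_pos: [0.4722, 0.169, 0.0449]
tcp_rot: [0.516, -0.485, 0.484, -0.514]
contact_force: [0.3, -0.6, 0.0]
opening: 0.75
```

```bash
python3 - <<'E'
from h import *
st()
print(rel((.4742,.169,.043),3.5))
E
```

```text
t 14.25 p [0.4722 0.169  0.0449] zhead 3.51 ydown [-0.004 -0.    -1.   ] q [0.14 0.2  2.12 0.   0.82 0.08] F [ 0.27 -0.59  0.02] op 0.75
(array([0.00037075, 0.00642016, 0.00684359]), array([0.00703789, 0.000244  , 0.0001864 ]))
```

Request:
arm_command --steps '[{"hand": 0.67, "travel": [0, 0, 0], "rotation": [0.004, 0, 0]}, {"hand": 0.67, "travel": [0, 0, 0.02], "rotation": [0, 0, 0]}, {"hand": 0.67, "travel": [0, 0, 0.02], "rotation": [0, 0, 0]}]'

```text
time: 14.62
eef_pos: [0.4844, 0.1698, 0.0451]
tcp_rot: [0.516, -0.485, 0.484, -0.515]
contact_force: [-1.9, 0.4, -0.1]
opening: 0.668
```

Request:
arm_command --steps '[{"hand": 0.67, "travel": [0, 0, 0.02], "rotation": [0, 0, 0]}]'

```text
time: 14.75
eef_pos: [0.4907, 0.1702, 0.0451]
tcp_rot: [0.516, -0.485, 0.484, -0.514]
contact_force: [-0.9, -0.3, -0.2]
opening: 0.668
```

Request:
arm_command --steps '[{"hand": 0.67, "travel": [0, 0, 0.02], "rotation": [0, 0, 0]}]'

```text
time: 14.88
eef_pos: [0.497, 0.1706, 0.045]
tcp_rot: [0.516, -0.485, 0.484, -0.514]
contact_force: [-1.7, 0.3, -0.1]
opening: 0.669
```

Force so far is about −1.5 N with ±0.6 N noise, which suggests polished. I'll keep going toward blue and keep reading.

Request:
arm_command --steps '[{"hand": 0.67, "travel": [0, 0, 0.02], "rotation": [0, 0, 0]}]'

```text
time: 15.0
eef_pos: [0.5034, 0.171, 0.045]
tcp_rot: [0.516, -0.485, 0.484, -0.514]
contact_force: [-1.8, 0.1, 0.0]
opening: 0.67
```

Request:
arm_command --steps '[{"hand": 0.67, "travel": [0, 0, 0.02], "rotation": [0, 0, 0]}]'

```text
time: 15.12
eef_pos: [0.5099, 0.1714, 0.0451]
tcp_rot: [0.516, -0.485, 0.484, -0.514]
contact_force: [-1.5, 0.4, 0.7]
opening: 0.67
```

Request:
arm_command --steps '[{"hand": 0.67, "travel": [0, 0, 0.02], "rotation": [0, 0, 0]}]'

```text
time: 15.25
eef_pos: [0.5163, 0.1718, 0.045]
tcp_rot: [0.516, -0.485, 0.484, -0.514]
contact_force: [-1.3, -0.1, 0.5]
opening: 0.671
```

Request:
arm_command --steps '[{"hand": 0.67, "travel": [0, 0, 0.012], "rotation": [0, 0, 0]}, {"hand": 0.67, "travel": [0, 0, 0.008], "rotation": [0, 0, 0]}]'

```text
time: 15.5
eef_pos: [0.5231, 0.1722, 0.0451]
tcp_rot: [0.516, -0.485, 0.484, -0.514]
contact_force: [-2.0, -0.0, 0.4]
opening: 0.671
```

Request:
arm_command --steps '[{"hand": 0.67, "travel": [0, 0, 0.008], "rotation": [0, 0, 0]}]'

```text
time: 15.62
eef_pos: [0.5242, 0.1723, 0.0449]
tcp_rot: [0.517, -0.486, 0.483, -0.513]
contact_force: [-8.5, -0.9, 6.6]
opening: 0.675
```

Request:
arm_command --steps '[{"hand": 0.67, "travel": [0, 0, 0.008], "rotation": [0, 0, 0]}]'

```text
time: 15.75
eef_pos: [0.5241, 0.1723, 0.0446]
tcp_rot: [0.52, -0.488, 0.481, -0.511]
contact_force: [-9.2, -0.3, 9.2]
opening: 0.67
```

At the bar (force rose to about 9 N). Backing off, opening and raising.

Request:
arm_command --steps '[{"hand": 0.75, "travel": [0, 0, -0.015], "rotation": [0, 0, 0]}, {"hand": 0.76, "travel": [0, 0, -0.002], "rotation": [0, 0, 0]}, {"hand": 0.76, "travel": [0, -0.08, 0], "rotation": [0, 0, 0]}, {"hand": 0.76, "travel": [0, -0.12, 0], "rotation": [0, 0, 0]}, {"hand": 0.76, "travel": [0, -0.03, 0], "rotation": [0, 0, 0]}, {"hand": 0.76, "travel": [0, 0, 0], "rotation": [0, 0, 0]}]'

```text
time: 16.5
eef_pos: [0.5218, 0.1721, 0.1154]
tcp_rot: [0.517, -0.486, 0.483, -0.513]
contact_force: [-0.1, -0.5, -0.9]
opening: 0.765
```

```bash
python3 bl.py w9
python3 - <<'E'
from h import *
print(rel((.4709,.2427,.11),3.5))
E
```

```text
t 16.5 p [0.5218 0.1721 0.1154] zhead 3.51 ydown [-0.008 -0.001 -1.   ] q [0.13 0.18 1.98 0.   0.99 0.07] F [-0.12 -0.52 -0.88] op 0.765
blank 7466 z 0.0568 [471.1 242.8] [47.6 48.1] 1.2
blank 1504 z 0.0565 [473.7 296.5] [46.7  8.1] 4.0
blank 5343 z 0.0567 [519.8 171.6] [47.8 47.9] 3.3
yellow_bar 0.88 [376.4 214.3] [ 16.  186.4] 3.4 x(y=.24) 0.3761 slope -0.0561
blue_bar 0.8 [555.7 223.6] [ 14.8 184. ] 3.3 x(y=.24) 0.5544 slope -0.0616
(array([-0.2456526 ,  0.01458268, -0.15130511]), array([0.022729  , 0.00030333, 0.00139103]))
```

View pics/w9.png

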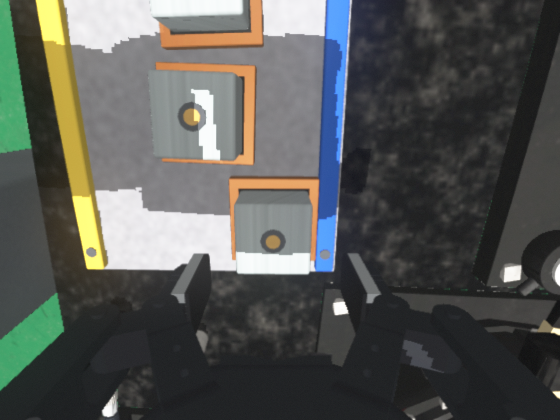

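The first blank touches the blue bar (38.6 mm from its centre line, 39 expected, square). Next, the middle blank.

Request:
arm_command --steps '[{"hand": 0.76, "travel": [-0.08, 0, -0.05], "rotation": [0.02, 0, 0]}, {"hand": 0.76, "travel": [-0.08, 0, -0.05], "rotation": [0, 0, 0]}, {"hand": 0.76, "travel": [-0.08, 0, -0.05], "rotation": [0, 0, 0]}, {"hand": 0.76, "travel": [0, 0, 0], "rotation": [0, 0, 0]}]'

```text
time: 17.15
eef_pos: [0.4677, 0.2414, 0.1083]
tcp_rot: [0.518, -0.487, 0.483, -0.511]
contact_force: [-0.1, -1.0, -0.5]
opening: 0.756
```

```bash
python3 bl.py w10
python3 - <<'E'
from h import *
print(rel((.4709,.2427,.075),3.5))
E
```

```text
t 17.15 p [0.4677 0.2414 0.1083] zhead 3.41 ydown [-0.01  -0.003 -1.   ] q [ 0.28  0.14  2.04 -0.    0.97  0.22] F [-0.05 -0.97 -0.54] op 0.756
blank 5743 z 0.0567 [471.1 243.3] [47.2 48. ] 1.4
blank 8154 z 0.0569 [471.8 317.1] [47.7 47.8] 4.5
blank 1811 z 0.0566 [509.8 173.5] [28.1 43.6] 2.8
yellow_bar 0.75 [373.4 261.9] [ 15.1 177.4] 3.2 x(y=.24) 0.3754 slope -0.0538
blue_bar 0.6 [552.3 274.2] [ 15.  173.6] 3.2 x(y=.24) 0.5536 slope -0.0591
(array([-0.00832676,  0.11399466,  0.00598953]), array([ 0.01510711, -0.00780539,  0.00469117]))
```

Request:
arm_command --steps '[{"hand": 0.75, "travel": [-0.006, 0.03, 0.008], "rotation": [0.015, 0, 0.004]}, {"hand": 0.75, "travel": [0, 0.05, 0], "rotation": [0, 0, 0]}, {"hand": 0.75, "travel": [0, 0.02, 0], "rotation": [0, 0, 0]}, {"hand": 0.75, "travel": [0, 0, 0], "rotation": [0, 0, 0]}]'

```text
time: 17.8
eef_pos: [0.4729, 0.2403, 0.0761]
tcp_rot: [0.514, -0.486, 0.486, -0.513]
contact_force: [-0.8, -0.5, 0.1]
opening: 0.751
```

```bash
python3 - <<'E'
from h import *
st();print(rel((.4709,.243,.0445),3.5))
E
```

```text
t 17.8 p [0.4729 0.2403 0.0761] zhead 3.08 ydown [-0.001 -0.001 -1.   ] q [ 0.28  0.2   2.05 -0.    0.9   0.23] F [-0.77 -0.55  0.08] op 0.751
(array([-0.00958171,  0.10518072, -0.00598843]), array([ 0.00139191, -0.01396712,  0.00163386]))
```

Request:
arm_command --steps '[{"hand": 0.75, "travel": [-0.01, 0.01, -0.006], "rotation": [0, -0.014, 0]}, {"hand": 0.75, "travel": [0, 0.05, -0.002], "rotation": [0, 0, 0]}, {"hand": 0.75, "travel": [0, 0.035, -0.002], "rotation": [0, 0, 0]}, {"hand": 0.75, "travel": [0, 0, 0], "rotation": [0, 0, 0]}]'

```text
time: 18.3
eef_pos: [0.4694, 0.2433, 0.0456]
tcp_rot: [0.516, -0.484, 0.484, -0.515]
contact_force: [-0.5, -0.4, 0.5]
opening: 0.751
```

```bash
python3 - <<'E'
from h import *
st();print(rel((.4709,.243,.0445),3.5))
E
```

```text
t 18.3 p [0.4694 0.2433 0.0456] zhead 3.54 ydown [-0.001 -0.001 -1.   ] q [ 0.29  0.25  2.06 -0.    0.84  0.23] F [-0.51 -0.39  0.48] op 0.751
(array([0.00132125, 0.00376298, 0.00486203]), array([0.00118894, 0.00145008, 0.00158526]))
```

Request:
arm_command --steps '[{"hand": 0.67, "travel": [0, 0.003, 0], "rotation": [0, 0, 0]}, {"hand": 0.67, "travel": [0, 0, 0.02], "rotation": [0, 0, 0]}, {"hand": 0.67, "travel": [0, 0, 0.02], "rotation": [0, 0, 0]}]'

```text
time: 18.68
eef_pos: [0.4792, 0.2437, 0.0443]
tcp_rot: [0.518, -0.486, 0.483, -0.512]
contact_force: [-9.4, -2.0, 6.1]
opening: 0.674
```

Request:
arm_command --steps '[{"hand": 0.67, "travel": [0, 0, 0.015], "rotation": [0, 0, 0]}]'

```text
time: 18.8
eef_pos: [0.4816, 0.2437, 0.044]
tcp_rot: [0.52, -0.488, 0.481, -0.51]
contact_force: [-8.9, 0.3, 7.0]
opening: 0.671
```

Request:
arm_command --steps '[{"hand": 0.67, "travel": [0, 0, 0.015], "rotation": [0, 0, 0]}]'

```text
time: 18.92
eef_pos: [0.4836, 0.2438, 0.0438]
tcp_rot: [0.523, -0.49, 0.479, -0.507]
contact_force: [-8.8, -1.0, 6.8]
opening: 0.67
```

About 9 N of drag, clearly rough. It goes to yellow. Reversing, and levelling the tool first.

```bash
python3 - <<'E'
from h import *
st();print(rel((.479,.243,.045),3.5))
E
```

```text
t 18.93 p [0.4836 0.2438 0.0438] zhead 3.51 ydown [-0.026 -0.006 -1.   ] q [0.28 0.29 2.01 0.   0.87 0.22] F [-8.84 -0.99  6.76] op 0.67
(array([ 0.00158386, -0.00366473, -0.01560394]), array([0.04956816, 0.00041859, 0.00807177]))
```

Request:
arm_command --steps '[{"hand": 0.67, "travel": [0, -0.003, -0.014], "rotation": [0.04, 0, 0.008]}, {"hand": 0.67, "travel": [0, 0, -0.02], "rotation": [0, 0, 0]}, {"hand": 0.67, "travel": [0, 0, -0.02], "rotation": [-0.01, 0, 0]}]'

```text
time: 19.3
eef_pos: [0.4704, 0.2432, 0.0465]
tcp_rot: [-0.515, 0.485, -0.484, 0.515]
contact_force: [3.5, -0.4, -2.1]
opening: 0.669
```

```bash
python3 - <<'E'
from h import *
st();print(rel((.410,.243,.045),3.5))
E
```

```text
t 19.3 p [0.4704 0.2432 0.0465] zhead 3.5 ydown [-0.001  0.002 -1.   ] q [0.28 0.25 2.06 0.   0.84 0.22] F [ 3.5  -0.4  -2.07] op 0.669
(array([-0.0115009 ,  0.00495251, -0.20084915]), array([ 7.92098790e-04,  5.04643227e-05, -3.06742685e-03]))
```

Request:
arm_command --steps '[{"hand": 0.67, "travel": [0, 0.003, -0.025], "rotation": [-0.01, 0, 0]}, {"hand": 0.67, "travel": [0, 0.003, -0.025], "rotation": [-0.01, 0, 0]}]'

```text
time: 19.55
eef_pos: [0.458, 0.2427, 0.0465]
tcp_rot: [-0.515, 0.486, -0.483, 0.515]
contact_force: [4.9, -0.3, 0.6]
opening: 0.671
```

```bash
python3 - <<'E'
from h import *
st();print(rel((.410,.2395,.045),3.5))
E
```

```text
t 19.55 p [0.458  0.2427 0.0465] zhead 3.5 ydown [-0.002  0.003 -1.   ] q [0.29 0.23 2.08 0.   0.83 0.23] F [ 4.85 -0.3   0.59] op 0.671
(array([ 0.00099438,  0.00531985, -0.16029582]), array([ 0.00442599,  0.00015257, -0.00559276]))
```

Drag is 4.9 N with almost no vertical load, so it is rough. Continuing to yellow.

Request:
arm_command --steps '[{"hand": 0.67, "travel": [0, 0.002, -0.03], "rotation": [-0.006, 0, 0]}, {"hand": 0.67, "travel": [0, 0.002, -0.03], "rotation": [-0.006, 0, 0]}, {"hand": 0.67, "travel": [0, 0.002, -0.03], "rotation": [-0.006, 0, 0]}]'

```text
time: 19.92
eef_pos: [0.4326, 0.2416, 0.0466]
tcp_rot: [-0.515, 0.487, -0.482, 0.515]
contact_force: [5.7, -0.7, 1.0]
opening: 0.672
```

```bash
python3 - <<'E'
from h import *
st();print(rel((.410,.2395,.045),3.5))
E
```

```text
t 19.93 p [0.4326 0.2416 0.0466] zhead 3.51 ydown [-0.004  0.004 -1.   ] q [0.3  0.18 2.14 0.01 0.82 0.24] F [ 5.73 -0.74  0.99] op 0.672
(array([ 0.00241414,  0.00548301, -0.07550588]), array([ 0.00781617,  0.00019258, -0.00836903]))
```

Request:
arm_command --steps '[{"hand": 0.67, "travel": [0, 0.002, -0.03], "rotation": [0, 0, -0.008]}, {"hand": 0.67, "travel": [0, 0.002, -0.025], "rotation": [0, 0, 0]}, {"hand": 0.67, "travel": [0, 0.001, -0.012], "rotation": [0, 0, 0]}]'

```text
time: 20.3
eef_pos: [0.4127, 0.2407, 0.0464]
tcp_rot: [-0.515, 0.484, -0.484, 0.516]
contact_force: [4.8, -0.0, -0.7]
opening: 0.667
```

```bash
python3 - <<'E'
from h import *
st();print(rel((.410,.2395,.045),3.5))
E
```

```text
t 20.3 p [0.4127 0.2407 0.0464] zhead 3.52 ydown [ 0.001  0.001 -1.   ] q [0.31 0.15 2.18 0.   0.81 0.25] F [ 4.79 -0.03 -0.71] op 0.667
(array([ 0.00353084,  0.00460292, -0.00933914]), array([-0.001791  ,  0.00065638, -0.00217019]))
```

Request:
arm_command --steps '[{"hand": 0.67, "travel": [0, 0.001, -0.008], "rotation": [0, 0, 0]}]'

```text
time: 20.42
eef_pos: [0.4105, 0.2407, 0.0464]
tcp_rot: [-0.514, 0.484, -0.484, 0.516]
contact_force: [5.3, 0.6, 0.8]
opening: 0.671
```

Request:
arm_command --steps '[{"hand": 0.67, "travel": [0, 0.001, -0.008], "rotation": [0, 0, 0]}]'

```text
time: 20.55
eef_pos: [0.4087, 0.2406, 0.0464]
tcp_rot: [-0.514, 0.484, -0.485, 0.517]
contact_force: [6.9, -1.3, 1.3]
opening: 0.673
```

Request:
arm_command --steps '[{"hand": 0.67, "travel": [0, 0.001, -0.008], "rotation": [0, 0, 0]}]'

```text
time: 20.68
eef_pos: [0.4083, 0.2405, 0.0469]
tcp_rot: [-0.512, 0.482, -0.486, 0.518]
contact_force: [9.8, -2.2, -1.8]
opening: 0.669
```

Request:
arm_command --steps '[{"hand": 0.67, "travel": [0, 0.002, -0.012], "rotation": [-0.01, 0, 0]}]'

```text
time: 20.8
eef_pos: [0.408, 0.2404, 0.0475]
tcp_rot: [-0.511, 0.481, -0.487, 0.519]
contact_force: [12.3, -1.7, -2.1]
opening: 0.669
```

```bash
python3 - <<'E'
from h import *
st();print(rel((.410,.2395,.045),3.5))
E
```

```text
t 20.8 p [0.408  0.2404 0.0475] zhead 3.56 ydown [ 0.014  0.003 -1.   ] q [ 0.32  0.13  2.2  -0.    0.8   0.26] F [12.31 -1.73 -2.09] op 0.669
(array([0.00333697, 0.00828397, 0.00626691]), array([-0.02623884,  0.00205831, -0.00397782]))
```

Request:
arm_command --steps '[{"hand": 0.75, "travel": [0, 0.003, 0.015], "rotation": [-0.026, 0, 0]}, {"hand": 0.76, "travel": [0, 0, 0], "rotation": [0, 0, 0]}, {"hand": 0.76, "travel": [0, -0.08, 0], "rotation": [0, 0, 0]}, {"hand": 0.76, "travel": [0, -0.12, 0], "rotation": [0, 0, 0]}, {"hand": 0.76, "travel": [0, -0.03, 0], "rotation": [0, 0, 0]}, {"hand": 0.76, "travel": [0, 0, 0], "rotation": [0, 0, 0]}]'

```text
time: 21.55
eef_pos: [0.403, 0.2386, 0.1102]
tcp_rot: [0.523, -0.491, 0.478, -0.507]
contact_force: [-0.2, 0.3, 0.5]
opening: 0.759
```

```bash
python3 bl.py w11
python3 - <<'E'
from h import *
print(rel((.4718,.317,.11),3.5))
E
```

```text
t 21.55 p [0.403  0.2386 0.1102] zhead 3.54 ydown [-0.029 -0.005 -1.   ] q [0.32 0.02 2.17 0.01 0.98 0.25] F [-0.24  0.31  0.47] op 0.759
blank 5678 z 0.0566 [413.9 241.5] [47.5 47.9] 3.3
blank 8096 z 0.0568 [471.4 316.6] [48.1 48.1] 5.5
yellow_bar 0.88 [374.9 235.3] [ 14.9 230.6] 3.3 x(y=.24) 0.3747 slope -0.0568
blue_bar 0.81 [552.4 268.3] [ 16.5 185.2] 3.1 x(y=.24) 0.5534 slope -0.0638
(array([-0.24719925, -0.01062276,  0.24567124]), array([0.05902279, 0.00110257, 0.00642742]))
```

View pics/w11.png

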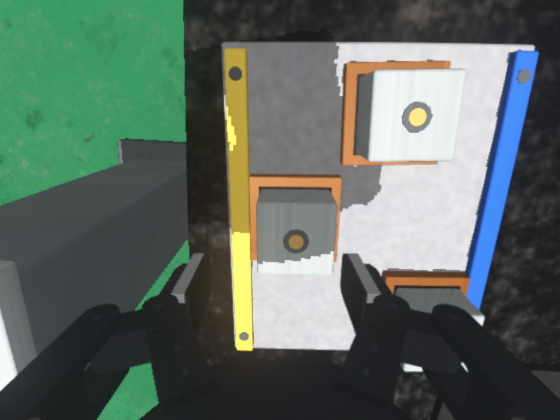

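The middle blank sits against the yellow bar (39.2 mm, yaw 3.3°, square). Next, the left blank.

Request:
arm_command --steps '[{"hand": 0.76, "travel": [-0.062, 0, 0.06], "rotation": [0.055, 0, 0.006]}, {"hand": 0.76, "travel": [-0.062, 0, 0.062], "rotation": [0, 0, 0]}, {"hand": 0.76, "travel": [-0.062, 0, 0.062], "rotation": [0, 0, 0]}, {"hand": 0.76, "travel": [-0.055, 0, 0.055], "rotation": [0, 0, 0]}, {"hand": 0.76, "travel": [0, 0, 0], "rotation": [0, 0, 0]}]'

```text
time: 22.32
eef_pos: [0.4676, 0.3152, 0.1006]
tcp_rot: [0.52, -0.487, 0.482, -0.51]
contact_force: [-0.5, -0.1, 0.6]
opening: 0.759
```

```bash
python3 bl.py w12
python3 - <<'E'
from h import *
print(rel((.4716,.3168,.075),3.5))
E
```

```text
t 22.32 p [0.4676 0.3152 0.1006] zhead 3.48 ydown [-0.014 -0.005 -1.   ] q [0.41 0.23 1.95 0.   0.97 0.35] F [-0.47 -0.1   0.6 ] op 0.759
blank 1073 z 0.0563 [429.  247.1] [16.4 38.5] 3.2
blank 6198 z 0.0567 [471.8 317.6] [47.3 47.6] 4.8
yellow_bar 0.64 [371.8 297.7] [ 15.5 106.1] 3.1 x(y=.24) 0.3745 slope -0.0425
blue_bar 0.93 [550.1 313.6] [15.1 94.2] 3.6 x(y=.24) 0.5548 slope -0.0723
(array([-0.00827702,  0.08513234,  0.01952029]), array([ 0.02960021, -0.00190881,  0.00961762]))
```

Request:
arm_command --steps '[{"hand": 0.75, "travel": [-0.008, 0.02, 0.013], "rotation": [0.029, 0, 0.009]}, {"hand": 0.75, "travel": [0, 0.05, 0], "rotation": [0, 0, 0]}, {"hand": 0.75, "travel": [0, 0, 0], "rotation": [0, 0, 0]}]'

```text
time: 22.85
eef_pos: [0.4685, 0.3154, 0.0774]
tcp_rot: [0.515, -0.485, 0.485, -0.514]
contact_force: [-0.0, 1.0, -0.1]
opening: 0.746
```

```bash
python3 - <<'E'
from h import *
st();print(rel((.4715,.3173,.0455),3.5))
E
```

```text
t 22.85 p [0.4685 0.3154 0.0774] zhead 3.39 ydown [-0.001 -0.001 -1.   ] q [ 0.41  0.26  1.96 -0.    0.91  0.35] F [-0.01  1.03 -0.1 ] op 0.746
(array([-0.00589136,  0.10620503,  0.01049328]), array([ 0.00259905, -0.00372544,  0.00166951]))
```

Request:
arm_command --steps '[{"hand": 0.75, "travel": [-0.006, 0.01, 0.008], "rotation": [0, 0, 0]}, {"hand": 0.75, "travel": [0, 0.05, 0], "rotation": [0, 0, 0]}, {"hand": 0.75, "travel": [0, 0.035, 0], "rotation": [0, 0, 0]}, {"hand": 0.75, "travel": [0, 0, 0], "rotation": [0, 0, 0]}]'

```text
time: 23.35
eef_pos: [0.4708, 0.3172, 0.0465]
tcp_rot: [0.515, -0.485, 0.485, -0.514]
contact_force: [0.1, 0.2, 0.3]
opening: 0.753
```

```bash
python3 - <<'E'
from h import *
st();print(rel((.4715,.3173,.0455),3.5))
E
```

```text
t 23.35 p [0.4708 0.3172 0.0465] zhead 3.38 ydown [-0.002 -0.001 -1.   ] q [ 0.41  0.32  1.96 -0.    0.86  0.36] F [0.05 0.2  0.28] op 0.753
(array([-0.00017105,  0.00332366,  0.00247027]), array([ 0.00359691, -0.00409098,  0.00212062]))
```

Request:
arm_command --steps '[{"hand": 0.67, "travel": [0, 0.003, 0], "rotation": [0, 0, 0]}, {"hand": 0.67, "travel": [0, 0, -0.015], "rotation": [0, 0, 0]}, {"hand": 0.67, "travel": [0, 0.001, -0.02], "rotation": [0, 0, 0]}]'

```text
time: 23.72
eef_pos: [0.4619, 0.3169, 0.0462]
tcp_rot: [-0.514, 0.484, -0.486, 0.515]
contact_force: [4.1, 0.2, -1.0]
opening: 0.671
```

Request:
arm_command --steps '[{"hand": 0.67, "travel": [0, 0.001, -0.02], "rotation": [-0.006, 0, 0]}]'

```text
time: 23.85
eef_pos: [0.4562, 0.3167, 0.0463]
tcp_rot: [-0.514, 0.485, -0.485, 0.515]
contact_force: [3.1, 0.5, -2.1]
opening: 0.669
```

Request:
arm_command --steps '[{"hand": 0.67, "travel": [0, 0.001, -0.02], "rotation": [-0.006, 0, 0]}]'

```text
time: 23.98
eef_pos: [0.4502, 0.3164, 0.0463]
tcp_rot: [-0.514, 0.485, -0.485, 0.515]
contact_force: [4.1, 0.6, -2.3]
opening: 0.669
```

Drag is 3–4 N even with about 2 N of upward unloading, so this one is rough (the polished blank read about 1.5 N). Continuing to yellow.

Request:
arm_command --steps '[{"hand": 0.67, "travel": [0, 0.004, -0.025], "rotation": [-0.006, 0, 0]}, {"hand": 0.67, "travel": [0, 0.004, -0.025], "rotation": [-0.004, 0, 0]}]'

```text
time: 24.22
eef_pos: [0.4376, 0.3165, 0.0462]
tcp_rot: [-0.513, 0.485, -0.485, 0.516]
contact_force: [4.4, -0.6, 0.1]
opening: 0.675
```

Request:
arm_command --steps '[{"hand": 0.67, "travel": [0, 0.003, -0.025], "rotation": [-0.004, 0, 0]}, {"hand": 0.67, "travel": [0, 0.002, -0.025], "rotation": [-0.004, 0, 0]}]'

```text
time: 24.48
eef_pos: [0.4236, 0.3162, 0.0461]
tcp_rot: [-0.513, 0.485, -0.485, 0.517]
contact_force: [5.6, 0.8, 0.4]
opening: 0.668
```

```bash
python3 - <<'E'
from h import *
st();print(rel((.4049,.313,.0455),3.5))
E
```

```text
t 24.48 p [0.4236 0.3162 0.0461] zhead 3.42 ydown [ 0.004  0.005 -1.   ] q [0.45 0.24 2.06 0.   0.83 0.39] F [5.63 0.83 0.45] op 0.668
(array([ 0.00699382,  0.0018634 , -0.06291714]), array([-0.00732746, -0.00248368, -0.00912585]))
```

Without vertical load it reads 4.4–5.6 N, which confirms rough.

Request:
arm_command --steps '[{"hand": 0.67, "travel": [0.002, 0.002, -0.03], "rotation": [-0.007, 0, -0.009]}, {"hand": 0.67, "travel": [0, 0.002, -0.018], "rotation": [0, 0, 0]}, {"hand": 0.67, "travel": [0, 0.001, -0.01], "rotation": [-0.003, 0, 0]}]'

```text
time: 24.85
eef_pos: [0.4068, 0.3153, 0.0461]
tcp_rot: [-0.513, 0.484, -0.485, 0.516]
contact_force: [4.7, 0.6, 0.4]
opening: 0.67
```

Request:
arm_command --steps '[{"hand": 0.67, "travel": [0, 0.001, -0.008], "rotation": [-0.004, 0, 0]}]'

```text
time: 24.98
eef_pos: [0.4046, 0.3153, 0.0461]
tcp_rot: [-0.514, 0.485, -0.485, 0.516]
contact_force: [5.5, 0.2, 0.6]
opening: 0.672
```

Request:
arm_command --steps '[{"hand": 0.67, "travel": [0, 0.001, -0.01], "rotation": [-0.004, 0, 0]}]'

```text
time: 25.1
eef_pos: [0.404, 0.3152, 0.0468]
tcp_rot: [-0.513, 0.483, -0.486, 0.518]
contact_force: [12.3, -3.6, -1.8]
opening: 0.67
```

Request:
arm_command --steps '[{"hand": 0.67, "travel": [0, 0.002, -0.012], "rotation": [-0.01, 0, 0]}]'

```text
time: 25.22
eef_pos: [0.4038, 0.3151, 0.0473]
tcp_rot: [-0.512, 0.482, -0.486, 0.519]
contact_force: [13.5, -2.3, -2.5]
opening: 0.673
```

Request:
arm_command --steps '[{"hand": 0.75, "travel": [0, 0.002, 0.015], "rotation": [-0.026, 0, 0]}, {"hand": 0.76, "travel": [0, 0, 0], "rotation": [0, 0, 0]}, {"hand": 0.76, "travel": [0, -0.08, 0], "rotation": [0, 0, 0]}, {"hand": 0.76, "travel": [0, -0.14, 0], "rotation": [0, 0, 0]}, {"hand": 0.76, "travel": [0, -0.18, 0], "rotation": [0, 0, 0]}, {"hand": 0.76, "travel": [0, 0, 0], "rotation": [0, 0, 0]}]'

```text
time: 25.98
eef_pos: [0.3998, 0.3131, 0.163]
tcp_rot: [0.525, -0.491, 0.478, -0.506]
contact_force: [-0.7, -0.6, 0.3]
opening: 0.758
```

```bash
python3 bl.py w13
python3 - <<'E'
from h import *
im,_=ctrl.read_camera('scene'); cv2.imwrite('pics/scenez2.png',cv2.resize(im[140:330,140:420],None,fx=2.8,fy=2.8,interpolation=cv2.INTER_CUBIC))
E
```

```text
t 25.98 p [0.3998 0.3131 0.163 ] zhead 3.52 ydown [-0.032 -0.006 -0.999] q [0.46 0.03 2.05 0.01 1.1  0.39] F [-0.73 -0.6   0.29] op 0.758
blank 3570 z 0.0567 [409.8 316.1] [47.  47.7] 3.3
blank 2809 z 0.0566 [414.3 241.6] [47.2 49.1] 4.1
blank 550 z 0.0569 [531.4 164. ] [23.8 32.3] 6.7
yellow_bar 0.81 [374.2 244.2] [ 14.2 213.8] 3.2 x(y=.24) 0.3746 slope -0.0568
blue_bar 0.85 [551.8 283.9] [ 15.5 154.1] 3.5 x(y=.24) 0.5529 slope -0.0532
```

View pics/w13.png

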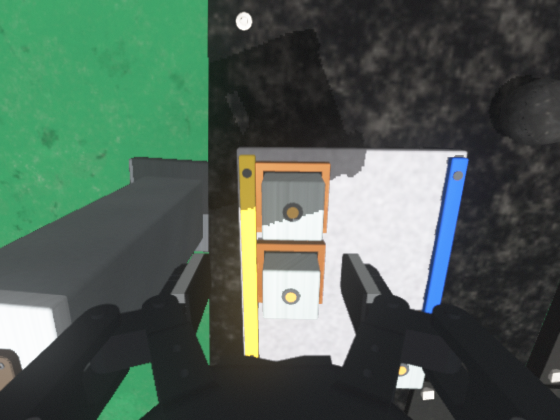

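View pics/scenez2.png

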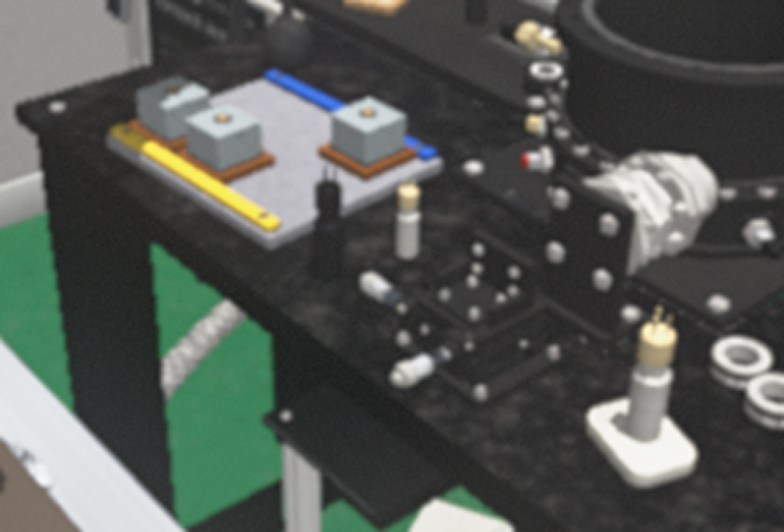

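Run:
```python
from h import *
st(); print(ctrl.sign_off())
```

```text
t 26.18 p [0.3967 0.3112 0.1568] zhead 3.5 ydown [-0.042 -0.012 -0.999] q [0.46 0.04 2.05 0.01 1.09 0.39] F [-1.01  0.25  0.21] op 0.762
the job is handed in; nothing more can be done
None
```

The job is done and handed in at 26 s: the feedthrough stands upright on the foam pad, and each blank is up against its bar. I left the black and the small look-alike parts alone.

| Blank | Drag while sliding | Sorted as | Slid to | Last measured distance to bar centre line (39 mm when touching) |
|---|---|---|---|---|
| Right | about 1–2 N | polished | blue | 38.6 mm |
| Middle | about 5–6 N | rough | yellow | about 39.5 mm (39.2 mm just after sliding) |
| Left | about 4.5–5.5 N | rough | yellow | 39.4 mm |

- **Contact:** at each bar the push force rose to 9–13 N and the blank stopped, so I take all three as touching. The right blank was measured just after I withdrew from it. The final pictures still show it at the blue bar, but only part of it was in view, so I did not measure it again.
- **Feedthrough:** the last scene picture shows it upright near the middle of the pad, with nothing touching it.

**Checks that disagreed:**
- The wrist and top cameras differed by about 4–5 mm in y, and I used the wrist camera.
- The polished drag read a little above the stated 0.4–0.9 N, with sensor noise of about 0.6 N, but still well below the rough range.
- The middle blank's first test push read about 9 N because the tilted tool was pressing it down. I levelled the tool and used the later readings.
- The left blank's first readings (3–4 N) were low because the tool was lifting slightly on it, by about 2 N. It went to the bar without that.

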